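# Set the track stop to the red line and stand its stop post

### The arm

A 7-joint arm with a two-finger parallel gripper is mounted at the origin on the work surface. World frame = base frame: x ahead of the robot, y to its left, z up, the work surface at z = 0. Lengths are in m, angles in rad, forces in N, time in s.
With the tool pointing down it reaches from about 0.425 to 0.925 m from the base axis. Payload 6.8 kg.
Tool frame: the origin (TCP) lies at the very end of the fingers, on their centre line; the grasp point (between the pads) lies 19 mm behind it (ctrl.pinch_z is the distance from the TCP to the grasp point, in m); z points along the fingers, y is the line along which they close (so a half turn about z gives the same grasp; the last joint's range is limited). The gripper opens to 85 mm and grips with 20 to 120 N. Pads are 22 mm wide; open, the fingers measure 114 mm over their backs; the gripper's body (76 mm by 85 mm) begins 54 mm behind the grasp point. The pads swing forward as they close: fully open they stand 13 mm farther back than shut.
Start: joints at [1.016, 0.477, 0.022, 1.555, -0.011, 1.109, -0.083], TCP at [0.292, -0.609, 0.198] pointing down, gripper open.
Joint ranges: [-2.96, 2.96], [-0.34, 2.1], [-1.41, 1.46], [0.24, 2.44], [-1.37, 4.51], [0.17, 1.92], [-2.96, 2.96]. Speed limits (rad/s): [2.39, 2.39, 3.14, 3.14, 3.14, 3.14, 3.14].

### API

Orientations are given as a unit quaternion [w, x, y, z].
In Python, from station import ctrl gives the robot as it stands. The module is installed in compiled form; this text tells all that it offers.
- The arm moves only by the tool arm_command, never from a script. Its argument "rows" is one flat list of numbers, 7 for each row, row after row: the opening, from -1 (shut) to 1 (fully open), then the shift along the world's x, y, z each as a share of 0.025 m, from -1 to 1, then the turn, a rotation vector about the world's x, y, z each as a share of 10 degrees, from -1 to 1. In form: [hand, x, y, z, wx, wy, wz, hand, x, y, z, wx, wy, wz, ...]. A call has 1 to 5 rows; each row shifts and turns the commanded pose from where the row before left it; what a row does not reach is not made up. A row lasts 1/8 s, in which the tool goes at most 62.5 mm and 10.7 degrees, less where a joint would pass 70% of its speed; a pose out of reach is approached as far as the arm can. A call with a number of a shift or a turn outside -1 to 1 is refused whole. A call with a gripper value outside its range is refused whole. The fingers move at their own pace and stop on an object; the grip force is fixed at half the most. Time passes only in rows, so rows that do not move let the fingers close. It gives the time, the measured TCP pose, the force, the opening and the grip force at its end, in the units of the state.
- ctrl.read_state(): the state, without advancing time (a new reading comes with each control period).
- ctrl.camera(name): name is "scene" or "side" or "wrist"; returns (picture, depth): 400x640x3 uint8, blue, green, red; 400x640 float32, m along the optical axis (not along the pixel's ray), 0 where there is no reading.
- ctrl.calibration(name): a dict with "fovy" (degrees; the focal length in pixels is half the picture's height over the tangent of half this angle, whatever the lens; pixels are square), "cx", "cy" (the principal point, pixels), "k1" (the pictures are not rectified: a ray, as slopes to the right and down, at radius r is drawn at 1 + k1 r^2 times it, then the intrinsics apply), "T" (4x4, takes a point from camera to world coordinates); the wrist camera has in their place "T_tool_cam" (4x4, takes a point from camera to tool coordinates, whose origin is the TCP and whose axes are the flange's). Camera axes: x right, y down, z forward; pixel columns grow to the right and rows downward; lengths in m; the calibration is good to about 2 mm. A picture is of the moment at which its call begins: read the wrist's pose just before it. calibration takes no time and is no camera call.
- ctrl.hand_in(): hands the job in; it is judged then, once.
The state is a dict: "time": time; "qpos": joint angles; "qd": joint speeds; "joint_efforts": joint torques, N m; "tcp_pos": TCP position; "tcp_rot": TCP orientation; "ft_force": force on the tool from outside, world axes, zero at the start; "wrist_torque": the same for the moment, N m; "gripper_width": finger opening in m; "grasp_force": force on a finger pad.
Only numpy, scipy, OpenCV 4.12 (cv2) and the standard library are available. Lean on these libraries where they do the work, as an engineer would, in place of code of your own. Each camera call takes 0.05 s, during which the arm holds its last target. There are 200 camera calls.

### The job

Set the blue stop on the bench track for the next job: release its clamp lever, slide the carriage until its white index lines sit on the red tape line, and clamp it tight again. Stand the orange stop post upright in the carriage's socket, pressed fully home so that its steel collar sits down on the socket's rim. Leave the bottle, tin, tape roll and yellow bin where they are.

Things in the scene. Friction and masses are not known exactly. Their poses are not given: they have to be found in the camera images.
- track: flat aluminium T-track screwed to the bench, 600 mm long (along its y), 90 mm wide, 16 mm high, with a yellow tick strip along its +x side. Origin: under its centre, on the bench; x across, y along the track, z up.
- carriage (a joint): blue carriage, in m: distance of the socket's axis from the track's centre along the track's +y (travel -0.17 to 0.17). Free, it slides against about 5 N and stops when not pushed; clamped, it holds against about 50 N. Its two upright end faces can be pushed. White index lines on both its sides mark the socket's axis.
- carriage_foot (a point): middle of the carriage's -y end: of the upright end face of its foot plate, 94.5 mm to the -y of the socket's axis. The foot plate is 60 mm wide, from 17.5 to 39.5 mm over the bench, and reaches to the socket tower, a 49 x 49 mm block from 17.5 to 70 mm over the bench centred on the socket's axis; the tower's +y face is the carriage's other end. This point: 28.5 mm over the bench.
- socket (a point): centre of the round socket's mouth, in the flat top of the carriage's tower, 70 mm over the bench; axes as the track's. Vertical bore 20.4 mm wide with a 3 mm lead-in chamfer at the mouth, 52 mm deep. A brass spring plunger 22 mm below the mouth grips the post's shank: it takes a push of about 8 to 15 N to go past it and on down; the post does not drop home by its own weight.
- lever (a joint): the clamp lever, in rad: 0 clamped (lever parallel to the track, pointing to its -y), growing clockwise seen from above to 1.25 (stop), where it points mostly to the track's -x. It frees the carriage above about 0.7 and clamps fully below about 0.15; it stays where it is left; 2 to 5 N at 60 mm from the pivot swings it.
- lever_pivot (a point): on the lever's vertical pivot axis, at the height of the lever's bar (60.5 mm over the bench), 65 mm to the -y of the socket's axis. Black round bar, 12 mm thick, from a 26 mm wide hub out to a 24 mm orange ball. The space below the bar beyond the foot plate is free down to the track.
- lever_ball (a point): centre of the orange ball at the lever's end, 82 mm from the pivot axis, 60.5 mm over the bench.
- red_mark: red tape line across the track, 5 mm wide, 88 mm long, at the height of the track's top. Origin at its centre, axes as the track's: the socket's axis has to come to y = 0 of it.
- green_mark: green tape line of the same size on the other side of the carriage's start: another job's setting, not wanted now.
- post: stop post, 151 mm long, 0.13 to 0.27 kg, all round: steel shank 19 mm thick, 50 mm long, with a 4.5 mm chamfer at the foot; steel collar 32 mm wide, 6 mm high; orange head 24 mm thick, 95 mm long. Origin at the centre of the foot end, z along the post towards the head. It starts lying level in its rest, axis 60 mm over the bench; centre of mass about 80 mm from the foot.
- collar (a point): centre of the underside of the post's collar, 50 mm from the foot; axes as the post's. With the post fully home it meets the socket's mouth.
- rest: wooden rest fixed to the bench: base board 150 x 56 x 12 mm, two V-notched uprights 12 mm thick, 55 mm to its -x (under the shank) and 65 mm to its +x (under the head's end), tips 64 mm over the bench, 53 mm wide at most. Origin under its centre, x along the post towards the head; the post's foot lies at x = -75.5 mm. The head is free for grasping between collar and upright.
- bottle: blue bottle with red cap, 64 mm wide, 190 mm high, standing. Origin at its foot.
- tin: steel tin, 90 mm wide, 110 mm high, standing. Origin at its foot.
- tape: roll of blue tape lying flat, 104 mm wide, 40 mm high. Origin at its underside.
- bin: open yellow parts bin, 100 x 150 x 65 mm. Origin at its underside.
There are look-alikes about, which are no part of the job. Of the things like the post, leave any that is green; of the rest the smaller one is meant.

How it is judged:
By the outcome, as a careful person would: the job done as asked, in the order asked, and still so for the second after the job is handed in, with the robot touching nothing.
It also fails if it takes over 72 s, if anything falls off the work surface, if the arm or the gripper's body presses on something with over 40 N, if the wrist force passes 120 N, or if a joint passes its speed limit or range.

## Working session

There is one attempt and no reset: what is moved stays moved. The work goes in short steps, Python scripts to look and compute and a tool call to move; the robot and the scene stay as the last step left them, time stands still between calls to the robot, and variables do not carry over. Pictures are saved under pics/ and viewed, at most 10 in all, crops included, and the job is handed in when it is done.

Besides the shell and the picture viewer there is one more tool, called after "Emit:" as name(argument=value, ...) on one line, values as JSON. arm_command: Moves the arm, as the interface text tells. Its arguments: {"type":"object","properties":{"rows":{"type":"array"}},"required":["rows"]}

```bash
mkdir -p pics
cat > h.py <<'E'
import numpy as np, cv2
from station import ctrl
from scipy.spatial.transform import Rotation as R
def grab(n):
    s=ctrl.read_state(); p,d=ctrl.camera(n); c=ctrl.calibration(n)
    if n=='wrist':
        q=s['tcp_rot']; T=np.eye(4); T[:3,:3]=R.from_quat([q[1],q[2],q[3],q[0]]).as_matrix(); T[:3,3]=s['tcp_pos']
        T=T@np.array(c['T_tool_cam'])
    else: T=np.array(c['T'])
    return p,d,c,T
def rays(uv,c,T):
    uv=np.atleast_2d(np.array(uv,float)); f=200/np.tan(np.radians(c['fovy'])/2)
    x=(uv-[c['cx'],c['cy']])/f; k=c['k1']; u=x.copy()
    for _ in range(20): u=x/(1+k*(u**2).sum(1,keepdims=True))
    return np.c_[u,np.ones(len(u))], T
def at_z(uv,z,c,T):
    r,_=rays(uv,c,T); w=r@T[:3,:3].T; o=T[:3,3]
    z=np.broadcast_to(z,len(w)); return o+w*((z-o[2])/w[:,2])[:,None]
def depth_pts(uv,d,c,T):
    r,_=rays(uv,c,T); i=np.atleast_2d(np.array(uv)).astype(int); dd=d[i[:,1],i[:,0]]
    return (r*dd[:,None])@T[:3,:3].T+T[:3,3]
def cloud(d,c,T):
    v,u=np.mgrid[:400,:640]; uv=np.c_[u.ravel(),v.ravel()]
    P=depth_pts(uv,d,c,T); P[d.ravel()<=0]=np.nan; return P.reshape(400,640,3)
def save(n,tag):
    p,d,c,T=grab(n); cv2.imwrite(f'pics/{tag}.png',p); np.savez(f'{tag}.npz',p=p,d=d,T=T,**{k:c[k] for k in('fovy','cx','cy','k1')}); return p,d,c,T
def load(tag):
    z=np.load(f'{tag}.npz'); return z['p'],z['d'],{k:float(z[k]) for k in('fovy','cx','cy','k1')},z['T']
E
python3 - <<'E'
from h import *
for n in('scene','side','wrist'):
    p,d,c,T=save(n,n+'0'); print(n,c['fovy'],c['k1'],T.round(3).tolist(),(d>0).mean())
print(ctrl.read_state(), ctrl.pinch_z)
E
```

```text
scene 54.10657555319005 0.016605074374330297 [[-0.574, 0.582, -0.576, 1.172], [0.818, 0.398, -0.414, 0.477], [-0.012, -0.709, -0.705, 0.886], [0.0, 0.0, 0.0, 1.0]] 0.9961640625
side 55.355512255353666 -0.07978980468101307 [[-0.979, -0.108, 0.173, 0.302], [-0.204, 0.509, -0.837, 0.9], [0.002, -0.854, -0.52, 0.614], [0.0, 0.0, 0.0, 1.0]] 0.99601953125
wrist 67.06298566024385 -0.030623502210361083 [[0.432, -0.866, -0.252, 0.356], [-0.902, -0.415, -0.119, -0.579], [-0.002, 0.279, -0.96, 0.374], [0.0, 0.0, 0.0, 1.0]] 0.99593359375
{'time': 0.15, 'qpos': array([ 1.01589657,  0.47759385,  0.02235773,  1.55621348, -0.0114995 ,
        1.10928016, -0.08307106]), 'qd': array([ 0.00083209, -0.00202952, -0.00055879, -0.00181504, -0.00013741,
        0.00048962,  0.00084086]), 'joint_efforts': array([ 3.26629168e-03, -5.96925974e+01,  1.61102112e+00, -2.81490451e+01,
        1.28299504e-02,  6.56747565e-03,  1.79357619e-05]), 'tcp_pos': array([ 0.29142859, -0.60830144,  0.19756486]), 'tcp_rot': array([-6.53420148e-04,  9.75145505e-01,  2.21564388e-01, -1.99733424e-04]), 'ft_force': array([-0.25489522,  0.12756577, -0.26974839]), 'wrist_torque': array([-0.04558211, -0.01797163, -0.03643582]), 'grasp_force': 0.0, 'gripper_width': 0.08532751764031081} 0.0187
```

View pics/scene0.png

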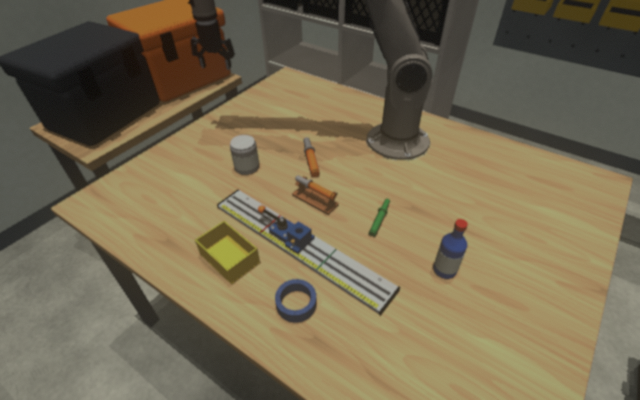

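View pics/side0.png

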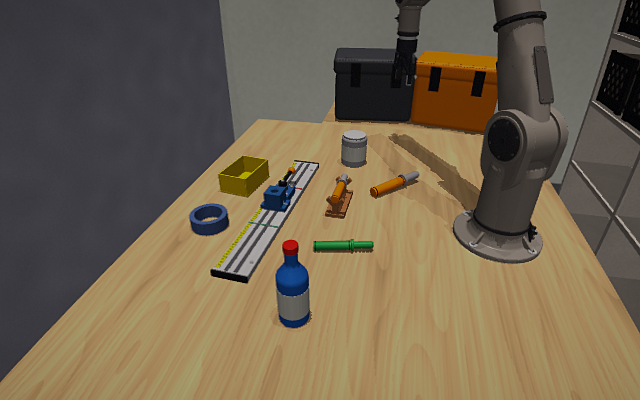

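The side view shows the rest with an orange post (340,190), a loose orange post (395,184), and a green one (343,245). The blue carriage is at (278,197) with its lever toward (292,168), and there are tape marks across the track near (262,225). Next I'll get rough positions.

```bash
python3 - <<'E'
from h import *
p,d,c,T=load('side0'); P=cloud(d,c,T)
for n,uv in dict(restpost=(340,188),loose=(390,185),green=(343,245),tower=(272,190),ball=(293,166),tin=(354,135),bin=(244,176),tape=(209,220),bottle=(291,250),trkNear=(230,275),trkFar=(308,163),shank=(345,178)).items(): print(n,P[uv[1],uv[0]].round(3))
hsv=cv2.cvtColor(p,cv2.COLOR_BGR2HSV)
for n,lo,hi in(('orange',(5,150,80),(18,255,255)),('green',(45,100,40),(80,255,255)),('red',(0,150,60),(4,255,255)),('blue',(105,120,40),(125,255,255))):
    m=cv2.inRange(hsv,lo,hi); k,l,st,ce=cv2.connectedComponentsWithStats(m)
    for i in range(1,k):
        if st[i,4]>12:
            Q=P[l==i]; print(n,st[i].tolist(),np.nanmedian(Q,0).round(3),np.nanmin(Q,0).round(3),np.nanmax(Q,0).round(3))
E
python3 - <<'E'
import cv2
a=cv2.imread('pics/side0.png')[140:290,190:440]
cv2.imwrite('pics/sidec.png',cv2.resize(a,None,fx=3.2,fy=3.2,interpolation=cv2.INTER_CUBIC))
E
```

```text
restpost [ 0.44  -0.047  0.068]
loose [ 0.299 -0.168  0.028]
green [0.398 0.154 0.022]
tower [ 0.631 -0.     0.065]
ball [ 0.639 -0.254  0.017]
tin [ 0.443 -0.364  0.106]
bin [ 0.792 -0.174  0.003]
tape [ 0.794  0.092 -0.001]
bottle [0.459 0.394 0.186]
trkNear [0.637 0.305 0.012]
trkFar [ 0.593 -0.288  0.017]
shank [ 0.435 -0.111  0.067]
orange [411, 51, 86, 82, 4424] [ 0.026 -1.09   0.054] [-0.184 -1.699 -0.102] [ 0.252 -0.008  0.412]
orange [288, 167, 7, 7, 23] [ 0.608 -0.134  0.066] [ 0.602 -0.278 -0.001] [ 0.661 -0.13   0.072]
orange [370, 176, 35, 21, 265] [ 0.307 -0.165  0.024] [ 0.255 -0.278 -0.003] [ 0.362 -0.123  0.037]
orange [326, 181, 27, 32, 301] [ 0.436 -0.037  0.053] [ 0.415 -0.141  0.   ] [0.476 0.01  0.073]
orange [326, 202, 7, 9, 30] [ 0.467 -0.023  0.011] [ 0.454 -0.046  0.008] [0.474 0.004 0.045]
orange [325, 212, 19, 4, 29] [0.442 0.004 0.011] [0.421 0.    0.008] [0.474 0.007 0.013]
green [313, 239, 61, 12, 502] [0.404 0.153 0.021] [0.325 0.129 0.004] [0.475 0.171 0.032]
red [283, 240, 15, 15, 195] [0.463 0.388 0.188] [0.451 0.367 0.175] [0.478 0.397 0.191]
blue [261, 185, 34, 27, 576] [0.613 0.025 0.046] [ 0.583 -0.126  0.015] [0.659 0.034 0.071]
blue [190, 204, 38, 31, 895] [0.776 0.128 0.028] [0.727 0.066 0.001] [0.83  0.168 0.041]
blue [276, 254, 33, 42, 1007] [0.458 0.399 0.125] [0.433 0.366 0.09 ] [0.493 0.414 0.174]
blue [279, 312, 30, 16, 193] [0.455 0.409 0.014] [0.433 0.384 0.002] [0.489 0.415 0.026]
```

View pics/sidec.png

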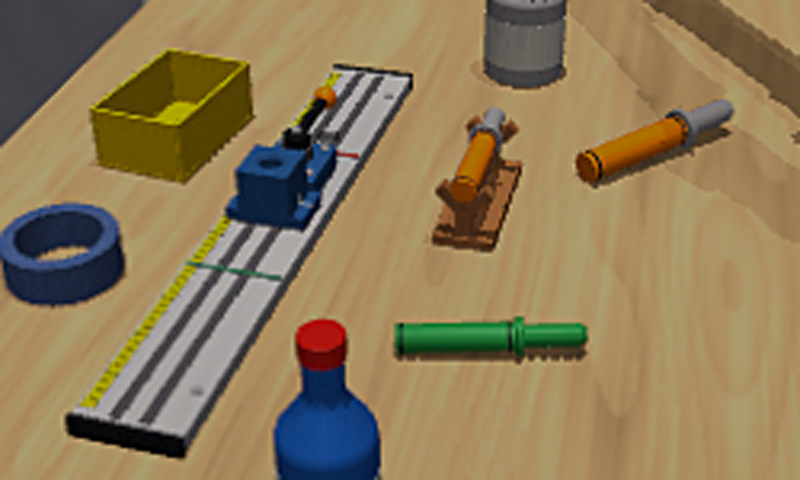

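The crop shows the red mark at about side pixel (298,188), just -y of the carriage, and green on the +y side at about (262,224). The rest post is smaller than the loose orange one. Track y is about world +y. Next I'll move over the track for a wrist view.

Emit:
arm_command(rows=[-1, 0.5, 1, 0.2, 0, 0, -0.116, -1, 0.5, 1, 0.2, 0, 0, -0.116, -1, 0.5, 1, 0.2, 0, 0, -0.116, -1, 0.5, 1, 0.2, 0, 0, -0.116, -1, 0.5, 1, 0.2, 0, 0, -0.116])

```text
time: 0.78
tcp_pos: [0.3544, -0.4827, 0.2232]
tcp_rot: [-0.0, 0.985, 0.172, -0.0]
ft_force: [0.3, 0.3, -0.3]
gripper_width: -0.0001
grasp_force: 0.0
```

Emit:
arm_command(rows=[-1, 0.5, 1, 0.2, 0, 0, -0.116, -1, 0.5, 1, 0.2, 0, 0, -0.116, -1, 0.5, 1, 0.2, 0, 0, -0.116, -1, 0.5, 1, 0.2, 0, 0, -0.116, -1, 0.5, 1, 0.2, 0, 0, -0.116])

```text
time: 1.4
tcp_pos: [0.4168, -0.3577, 0.2482]
tcp_rot: [-0.0, 0.993, 0.122, -0.0]
ft_force: [0.1, 0.4, 0.4]
gripper_width: 0.0001
grasp_force: 0.0
```

Emit:
arm_command(rows=[-1, 0.5, 1, 0.2, 0, 0, -0.116, -1, 0.5, 1, 0.2, 0, 0, -0.116, -1, 0.5, 1, 0.2, 0, 0, -0.116, -1, 0.5, 1, 0.2, 0, 0, -0.116, -1, 0.5, 1, 0.2, 0, 0, -0.116])

```text
time: 2.02
tcp_pos: [0.4793, -0.2328, 0.2733]
tcp_rot: [-0.0, 0.997, 0.071, -0.0]
ft_force: [0.8, -0.8, 0.0]
gripper_width: 0.0002
grasp_force: 0.0
```

Emit:
arm_command(rows=[-1, 0.5, 1, 0.2, 0, 0, -0.116, -1, 0.5, 1, 0.2, 0, 0, -0.116, -1, 0, 0, 0, 0, 0, 0])

```text
time: 2.4
tcp_pos: [0.5052, -0.1813, 0.2835]
tcp_rot: [-0.0, 0.999, 0.053, 0.0]
ft_force: [-0.7, -0.2, -0.1]
gripper_width: 0.0003
grasp_force: 0.0
```

Run:
```python
from h import *
p,d,c,T=save('wrist','w1'); s=ctrl.read_state(); print(s['tcp_pos'],s['tcp_rot'],s['qpos'].round(3),T.round(3))
```

```text
[ 0.50428339 -0.18311813  0.2831673 ] [ 1.35479959e-05  9.98627007e-01  5.23840445e-02 -1.11495422e-04] [ 0.377  0.184 -0.167  1.77   0.033  1.19  -1.266] [[ 0.106 -0.955 -0.276  0.576]
 [-0.994 -0.103 -0.028 -0.175]
 [-0.001  0.278 -0.961  0.46 ]
 [ 0.     0.     0.     1.   ]]
```

View pics/w1.png

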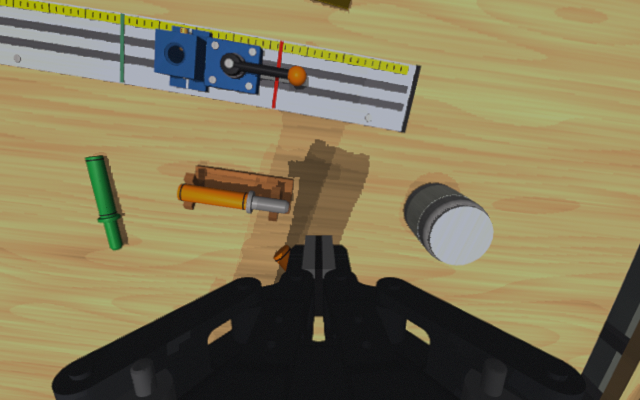

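The wrist view shows the socket at (177,53), hub (231,63), ball (297,76), red line (280,45)–(275,105), green line (122,15)–(122,80), and the post from foot (289,207) to head end (181,193). I'll take a second view from a shifted place.

Emit:
arm_command(rows=[-1, 0.6, 1, -0.2, 0, 0, -0.12, -1, 0.6, 1, -0.2, 0, 0, -0.12, -1, 0.6, 1, -0.2, 0, 0, -0.12, -1, 0.6, 1, -0.2, 0, 0, -0.12, -1, 0, 0, 0, 0, 0, -0.12])

```text
time: 3.08
tcp_pos: [0.5642, -0.0826, 0.2624]
tcp_rot: [-0.0, 1.0, -0.0, -0.001]
ft_force: [-0.3, 0.2, 0.1]
gripper_width: -0.0001
grasp_force: 0.0
```

Run:
```python
from h import *
p,d,c,T=save('wrist','w2'); s=ctrl.read_state(); print(s['tcp_pos'],s['tcp_rot'],s['qpos'].round(3))
p,d,c,T=load('w1')
for n,uv,z in(('socket',(177,53),.07),('hub',(231,63),.066),('ball',(297,76),.0605),('red',(277.5,75),.016),('redA',(280,45),.016),('redB',(275,105),.016),('foot',(289,207),.06),('headend',(181,193),.06),('collar',(248,201),.06)): print(n,at_z(uv,z,c,T)[0].round(4),depth_pts(uv,d,c,T)[0].round(4))
```

```text
[ 0.56375496 -0.08442599  0.26264921] [ 1.81928047e-04  9.99998224e-01 -1.74584272e-03 -6.85952442e-04] [ 0.217  0.261 -0.217  1.721  0.061  1.167 -1.591]
socket [0.6238 0.0009 0.07  ] [0.627  0.0125 0.0442]
hub [ 0.6193 -0.0632  0.066 ] [ 0.6188 -0.0645  0.0704]
ball [ 0.6132 -0.1439  0.0605] [ 0.6121 -0.1448  0.0722]
red [ 0.6158 -0.1136  0.016 ] [ 0.6114 -0.1204  0.065 ]
redA [ 0.6542 -0.1142  0.016 ] [ 0.6537 -0.1145  0.0187]
redB [ 0.5757 -0.1129  0.016 ] [ 0.5757 -0.1133  0.0186]
foot [ 0.4416 -0.1478  0.06  ] [ 0.4253 -0.1445  0.0117]
headend [0.4458 0.0028 0.06  ] [ 0.4499 -0.0029  0.0728]
collar [ 0.4442 -0.0904  0.06  ] [ 0.4493 -0.0937  0.0755]
```

View pics/w2.png

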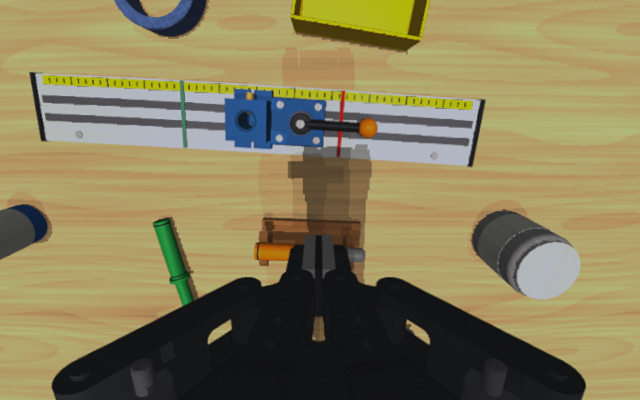

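The second view shows the socket at (246,121), hub (300,124), ball (369,128), and red line (342,92)–(339,156). I'll triangulate with colour centroids.

```bash
cat >> h.py <<'E'
def blob(p,lo,hi,box):
    x0,y0,x1,y1=box; m=cv2.inRange(cv2.cvtColor(p,cv2.COLOR_BGR2HSV),lo,hi)[y0:y1,x0:x1]; k,l,st,ce=cv2.connectedComponentsWithStats(m)
    i=1+st[1:,4].argmax(); return ce[i]+[x0,y0],st[i].tolist()
def tri(obs):
    A=np.zeros((3,3));b=np.zeros(3)
    for uv,c,T in obs:
        r,_=rays(uv,c,T); w=T[:3,:3]@r[0]; w/=np.linalg.norm(w); M=np.eye(3)-np.outer(w,w); A+=M; b+=M@T[:3,3]
    return np.linalg.solve(A,b)
OR=((4,140,60),(20,255,255)); RED=((0,140,50),(3,255,255)); RED2=((174,120,50),(180,255,255)); DK=((0,0,0),(180,255,45))
E
python3 - <<'E'
from h import *
w={i:load(f'w{i}') for i in(1,2)}
bx={1:(275,60,320,95),2:(350,112,390,145)}
o=[]
for i in(1,2):
    p,d,c,T=w[i]; uv,st=blob(p,*OR,bx[i]); print('ball',uv,st); o.append((uv,c,T))
print('ball',tri(o))
rx={1:(265,38,290,112),2:(328,88,352,160)}
for i in(1,2):
    p,d,c,T=w[i]; x0,y0,x1,y1=rx[i]; b=p[y0:y1,x0:x1].astype(int); m=(b[...,2]>1.6*b[...,1])&(b[...,2]>1.6*b[...,0])&(b[...,1]<70)
    v,u=np.nonzero(m); P=at_z(np.c_[u+x0,v+y0],.016,c,T); k=np.abs(P[:,1]-np.median(P[:,1]))<.006; P=P[k]; f=np.polyfit(P[:,0],P[:,1],1); print('red',len(P),f,np.polyval(f,.615),P.min(0),P.max(0))
print('socket',tri([((177,53),*w[1][2:]),((246,121),*w[2][2:])]),'hub',tri([((231,63),*w[1][2:]),((300,124),*w[2][2:])]))
p,d,c,T=w[2]
print('w2 socket',at_z((246,121),.07,c,T),'hub',at_z((300,124),.066,c,T),'ball',at_z((369,128),.0605,c,T))
# track axis from dark end caps & rest post by depth cloud
P=cloud(w[1][1],*w[1][2:]);p=w[1][0]
h=cv2.cvtColor(p,cv2.COLOR_BGR2HSV); m=cv2.inRange(h,*OR)>0
q=P.copy(); s=m&(np.arange(640)[None]>170)&(np.arange(640)[None]<260)&(np.arange(400)[:,None]>170)&(np.arange(400)[:,None]<230)
Q=q[s]; Q=Q[(Q[:,2]>.064)]; print('head top',len(Q),Q.mean(0),np.polyfit(Q[:,1],Q[:,0],1),Q[:,1].min(),Q[:,1].max(),Q[:,2].max())
# tower top
P=cloud(w[2][1],*w[2][2:]); s=(abs(P[...,2]-.0705)<.004)&(P[...,1]>-.035)&(P[...,1]<.04)&(abs(P[...,0]-.62)<.05); Q=P[s]; print('tower',len(Q),Q.min(0),Q.max(0),cv2.minAreaRect(Q[:,:2].astype(np.float32)*1000))
cv2.imwrite('pics/w2c.png',cv2.resize(w[2][0][70:180,200:400],None,fx=4,fy=4,interpolation=cv2.INTER_CUBIC))
E
```

```text
ball [296.29530201  75.44630872] [12, 6, 19, 20, 298]
ball [367.3006993  127.68181818] [9, 6, 18, 20, 286]
ball [ 0.6135847  -0.14314236  0.06230754]
red 184 [-0.06484289 -0.07300618] -0.11288456077734979 [ 0.57268676 -0.11703176  0.016     ] [ 0.6592742  -0.10862748  0.016     ]
red 178 [-0.06374366 -0.07398888] -0.11319123153035016 [ 0.57190511 -0.1174898   0.016     ] [ 0.65864168 -0.10932476  0.016     ]
socket [0.6229738  0.00221868 0.06886328] hub [ 0.61883817 -0.06169597  0.06281527]
w2 socket [[0.6220229  0.00272953 0.07      ]] hub [[ 0.61816341 -0.06130564  0.066     ]] ball [[ 0.61312241 -0.14554624  0.0605    ]]
head top 875 [ 0.44893189 -0.04113262  0.070003  ] [0.03377366 0.45032109] -0.09022839194126797 0.0037581267657662287 0.07439853049027867
tower 1533 [ 0.59721732 -0.02237427  0.06653864] [0.64840041 0.02953832 0.0734353 ] ((622.8263549804688, 3.700349807739258), (50.15928268432617, 48.248268127441406), 86.35696411132812)
```

View pics/w2c.png

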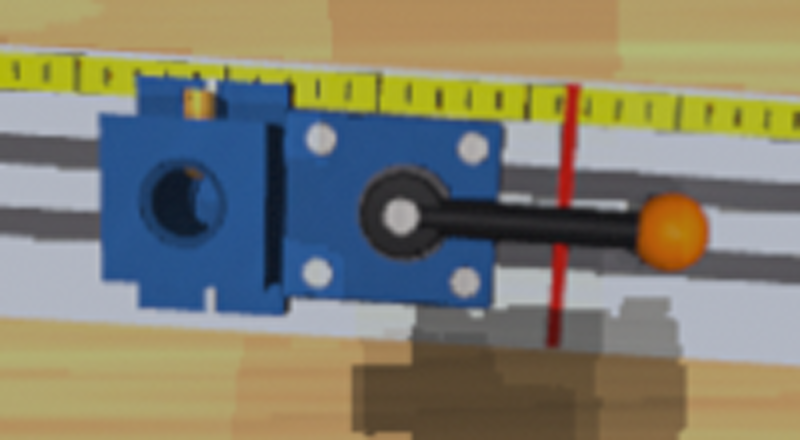

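All heights check out (ball 62 mm, mouth 69 mm, axis offset 147 mm along track, yaw -3.65°). The carriage must go about -0.116 m. I'll position beside the lever on its +x side and compute the swing path.

Emit:
arm_command(rows=[-1, 0.65, -0.32, -0.9, 0, 0, 0, -1, 0.65, -0.32, -0.9, 0, 0, 0, -1, 0.65, -0.32, -0.9, 0, 0, 0, -1, 0.65, -0.32, -0.9, 0, 0, 0, -1, 0.65, -0.32, -0.9, 0, 0, 0])

```text
time: 3.75
tcp_pos: [0.645, -0.127, 0.1501]
tcp_rot: [0.001, 1.0, -0.002, -0.0]
ft_force: [0.1, -0.0, -0.1]
gripper_width: -0.0002
grasp_force: 0.0
```

Emit:
arm_command(rows=[-1, 0, 0, -1, 0, 0, 0, -1, 0, 0, -1, 0, 0, 0, -1, 0, 0, -1, 0, 0, 0, -1, 0, 0, -1, 0, 0, 0, -1, 0, 0, -0.4, 0, 0, 0])

```text
time: 4.38
tcp_pos: [0.6436, -0.1262, 0.0393]
tcp_rot: [0.001, 1.0, -0.002, -0.001]
ft_force: [-0.4, -0.1, -0.2]
gripper_width: -0.0002
grasp_force: 0.0
```

Run:
```python
from h import *
s=ctrl.read_state(); print(s['tcp_pos'],s['ft_force'])
piv=np.array([.6187,-.0622]); prev=s['tcp_pos'][:2]
for th in np.arange(0,1.16,.1):
    ph=np.radians(-93.65)-th; u=np.array([np.cos(ph),np.sin(ph)]); n=np.array([-u[1],u[0]])
    off=.006+.011*abs(n[0])+.011*abs(n[1]); q=piv+.06*u+off*n; print(round(th,2),q.round(4),((q-prev)/.025).round(2)); prev=q
```

```text
[ 0.64364138 -0.12618527  0.03933747] [-0.38203184 -0.07705041 -0.23307999]
0.0 [ 0.6325 -0.1232] [-0.44  0.12]
0.1 [ 0.6273 -0.1244] [-0.21 -0.05]
0.2 [ 0.6219 -0.1252] [-0.22 -0.03]
0.3 [ 0.6162 -0.1255] [-0.23 -0.01]
0.4 [ 0.6104 -0.1251] [-0.23  0.01]
0.5 [ 0.6045 -0.1242] [-0.24  0.04]
0.6 [ 0.5986 -0.1227] [-0.24  0.06]
0.7 [ 0.5928 -0.1204] [-0.23  0.09]
0.8 [ 0.5871 -0.1175] [-0.23  0.12]
0.9 [ 0.5816 -0.1139] [-0.22  0.14]
1.0 [ 0.5764 -0.1097] [-0.21  0.17]
1.1 [ 0.5717 -0.1047] [-0.19  0.2 ]
```

Emit:
arm_command(rows=[-1, -0.44, 0.12, 0, 0, 0, 0, -1, -0.43, -0.08, 0, 0, 0, 0, -1, -0.46, 0, 0, 0, 0, 0, -1, -0.48, 0.1, 0, 0, 0, 0, -1, -0.46, 0.2, 0, 0, 0, 0])

```text
time: 5.0
tcp_pos: [0.5879, -0.1152, 0.0412]
tcp_rot: [0.0, 1.0, -0.001, 0.0]
ft_force: [0.6, 0.4, 0.0]
gripper_width: -0.0003
grasp_force: 0.0
```

Emit:
arm_command(rows=[-1, -0.43, 0.31, 0, 0, 0, 0, -1, -0.19, 0.2, 0, 0, 0, 0, -1, -0.12, 0.15, 0, 0, 0, 0, -1, 0, 0, 0, 0, 0, 0])

```text
time: 5.5
tcp_pos: [0.5703, -0.0983, 0.0408]
tcp_rot: [-0.0, 1.0, -0.001, 0.0]
ft_force: [0.5, 0.3, -0.4]
gripper_width: 0.0001
grasp_force: 0.0
```

Run:
```python
from h import *
p,d,c,T=save('wrist','w3'); s=ctrl.read_state(); print(s['tcp_pos'],s['ft_force'])
p,d,c,T=save('side','s3'); P=cloud(d,c,T)
m=cv2.inRange(cv2.cvtColor(p,cv2.COLOR_BGR2HSV),*OR)>0
Q=P[m&(P[...,2]>.04)&(P[...,2]<.09)&(P[...,0]>.5)&(P[...,0]<.7)]; print(len(Q),np.median(Q,0) if len(Q) else 0)
```

```text
[ 0.57051574 -0.09862886  0.04085741] [ 0.90135517  0.28500019 -1.80519266]
31 [ 0.60885019 -0.13569281  0.06529764]
```

Run:
```python
import cv2,numpy as np
a=cv2.imread('pics/w3.png'); b=cv2.imread('pics/s3.png')[140:260,200:400]
b=cv2.resize(b,(480,288),interpolation=cv2.INTER_CUBIC); a=a[:300]
o=np.zeros((590,640,3),np.uint8); o[:300]=a; o[301:589,:480]=b; cv2.imwrite('pics/m3.png',o)
```

```text
(no output)
```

View pics/m3.png

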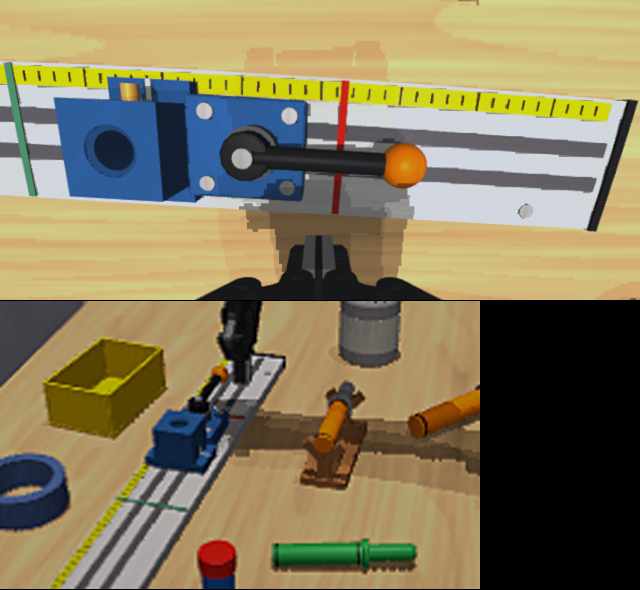

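Run:
```python
from h import *
s=ctrl.read_state(); t=s['tcp_pos']
for n in('w3','s3'):
    p,d,c,T=load(n); f=200/np.tan(np.radians(c['fovy'])/2)
    for z in(0,.02,.05):
        q=np.linalg.inv(T)@np.r_[t+[0,0,z],1]; x=q[:2]/q[2]; x*=1+c['k1']*(x@x); print(n,z,x*f+[c['cx'],c['cy']],'depth',q[2])
    P=cloud(d,c,T)
    if n=='w3': 
        for uv in((310,240),(326,240),(310,255),(326,260),(318,245),(300,250)): print(uv,P[uv[1],uv[0]].round(4),d[uv[1],uv[0]])
    else:
        Q=P[(P[...,2]>.025)&(P[...,2]<.2)&(abs(P[...,0]-t[0])<.08)&(P[...,1]<-.06)&(P[...,1]>-.2)]
        for z in(.03,.045,.06,.08,.1): 
            k=Q[abs(Q[:,2]-z)<.008]; print(z,len(k),k.min(0).round(3) if len(k) else '',k.max(0).round(3) if len(k) else '')
print(np.array(ctrl.calibration('wrist')['T_tool_cam']).round(4))
```

```text
w3 0 [317.76353291 227.02566182] depth 0.18934413260147154
w3 0.02 [317.68066637 240.31290484] depth 0.17013535130586507
w3 0.05 [317.51455594 266.96439111] depth 0.1413221793624554
(310, 240) [ 0.5818 -0.0953  0.0852] 0.14357607
(326, 240) [ 0.582  -0.1029  0.0857] 0.14309248
(310, 255) [ 0.5819 -0.0957  0.1009] 0.12846754
(326, 260) [ 0.582  -0.1025  0.1055] 0.124093324
(318, 245) [ 0.5817 -0.0991  0.0906] 0.13844602
(300, 250) [ 0.5777 -0.0906  0.0877] 0.14238706
s3 0 [300.88381134 183.1028572 ] depth 1.1803176202944279
s3 0.02 [300.72488054 177.40343441] depth 1.1699186339901946
s3 0.05 [300.48258604 168.66641552] depth 1.1543201545338444
0.03 21 [ 0.586 -0.087  0.025] [ 0.643 -0.06   0.038]
0.045 30 [ 0.588 -0.137  0.038] [ 0.645 -0.06   0.051]
0.06 71 [ 0.602 -0.145  0.054] [ 0.629 -0.06   0.068]
0.08 31 [ 0.559 -0.139  0.072] [ 0.616 -0.085  0.088]
0.1 42 [ 0.559 -0.104  0.092] [ 0.578 -0.08   0.108]
[[-3.000e-04 -9.604e-01 -2.787e-01  7.130e-02]
 [ 1.000e+00 -1.000e-04 -8.000e-04  1.100e-03]
 [ 7.000e-04 -2.787e-01  9.604e-01 -1.765e-01]
 [ 0.000e+00  0.000e+00  0.000e+00  1.000e+00]]
```

Run:
```python
from h import *
p,d,c,T=load('w3'); P=cloud(d,c,T)
for u in(306,311,324,330):
    for v in range(232,242): 
        if P[v,u,2]>.06: print(u,v,P[v,u].round(4)); break
p,d,c,T=load('s3'); P=cloud(d,c,T)
for v in range(166,184): print(v,[tuple(P[v,u].round(3)) for u in(298,300,302)], p[v,300])
```

```text
306 235 [ 0.5818 -0.0932  0.0794]
311 235 [ 0.5817 -0.0956  0.079 ]
324 235 [ 0.5818 -0.1021  0.0793]
330 235 [ 0.5814 -0.1051  0.0785]
166 [(np.float64(0.574), np.float64(-0.082), np.float64(0.108)), (np.float64(0.568), np.float64(-0.086), np.float64(0.106)), (np.float64(0.563), np.float64(-0.091), np.float64(0.104))] [20 18 17]
167 [(np.float64(0.574), np.float64(-0.083), np.float64(0.104)), (np.float64(0.568), np.float64(-0.085), np.float64(0.103)), (np.float64(0.563), np.float64(-0.09), np.float64(0.101))] [12 10  9]
168 [(np.float64(0.574), np.float64(-0.084), np.float64(0.1)), (np.float64(0.567), np.float64(-0.082), np.float64(0.102)), (np.float64(0.565), np.float64(-0.096), np.float64(0.095))] [18 14 14]
169 [(np.float64(0.574), np.float64(-0.085), np.float64(0.096)), (np.float64(0.568), np.float64(-0.084), np.float64(0.097)), (np.float64(0.563), np.float64(-0.09), np.float64(0.095))] [18 16 14]
170 [(np.float64(0.575), np.float64(-0.085), np.float64(0.093)), (np.float64(0.568), np.float64(-0.083), np.float64(0.094)), (np.float64(0.564), np.float64(-0.092), np.float64(0.09))] 
[... 1858 characters left out ...]
, np.float64(-0.163), np.float64(0.016)), (np.float64(0.585), np.float64(-0.168), np.float64(0.013))] [178 180 183]
181 [(np.float64(0.595), np.float64(-0.155), np.float64(0.015)), (np.float64(0.589), np.float64(-0.156), np.float64(0.015)), (np.float64(0.583), np.float64(-0.16), np.float64(0.014))] [74 74 77]
182 [(np.float64(0.594), np.float64(-0.15), np.float64(0.014)), (np.float64(0.588), np.float64(-0.153), np.float64(0.013)), (np.float64(0.58), np.float64(-0.149), np.float64(0.017))] [84 84 87]
183 [(np.float64(0.591), np.float64(-0.141), np.float64(0.016)), (np.float64(0.586), np.float64(-0.147), np.float64(0.013)), (np.float64(0.579), np.float64(-0.145), np.float64(0.015))] [85 85 88]
```

Both cameras put the real finger tip about 36 mm short of the reported TCP (tip z≈0.077 at TCP z 0.041). That means the fingers passed over the lever untouched. I'll go back and lower by that much.

Emit:
arm_command(rows=[-1, 0, 0, 0.4, 0, 0, 0, -1, 0.745, -0.254, 0, 0, 0, 0, -1, 0.745, -0.254, 0, 0, 0, 0, -1, 0.745, -0.254, 0, 0, 0, 0, -1, 0.745, -0.254, 0, 0, 0, 0])

```text
time: 6.22
tcp_pos: [0.6457, -0.1247, 0.0516]
tcp_rot: [0.0, 1.0, -0.001, 0.0]
ft_force: [-0.1, -0.2, -0.9]
gripper_width: -0.0004
grasp_force: 0.0
```

Emit:
arm_command(rows=[-1, 0, 0, -1, 0, 0, 0, -1, 0, 0, -0.7, 0, 0, 0, -1, 0, 0, 0, 0, 0, 0])

```text
time: 6.6
tcp_pos: [0.6431, -0.124, 0.0069]
tcp_rot: [-0.0, 1.0, -0.001, -0.002]
ft_force: [-0.4, 0.0, 0.3]
gripper_width: 0.0002
grasp_force: 0.0
```

Emit:
arm_command(rows=[-1, -0.44, 0.05, 0, 0, 0, 0, -1, -0.43, -0.08, 0, 0, 0, 0, -1, -0.46, 0, 0, 0, 0, 0, -1, 0, 0, 0, 0, 0, 0])

```text
time: 7.1
tcp_pos: [0.6102, -0.1254, 0.0088]
tcp_rot: [0.0, 1.0, -0.001, -0.0]
ft_force: [-0.0, 1.1, -0.2]
gripper_width: 0.0002
grasp_force: 0.0
```

Emit:
arm_command(rows=[-1, -0.48, 0.1, 0, 0, 0, 0, -1, -0.46, 0.2, 0, 0, 0, 0, -1, -0.43, 0.31, 0, 0, 0, 0, -1, -0.19, 0.2, 0, 0, 0, 0, -1, -0.12, 0.15, 0, 0, 0, 0])

```text
time: 7.72
tcp_pos: [0.569, -0.1006, 0.0083]
tcp_rot: [0.0, 1.0, -0.001, -0.0]
ft_force: [2.8, -0.6, 0.1]
gripper_width: 0.0001
grasp_force: 1.1
```

```bash
cat >> h.py <<'E'
def ballpos(tag):
    p,d,c,T=save('wrist',tag); m=cv2.inRange(cv2.cvtColor(p,cv2.COLOR_BGR2HSV),*OR)>0; P=cloud(d,c,T)
    m&=(P[...,2]>.045)&(P[...,2]<.085)&(P[...,0]>.5); v,u=np.nonzero(m)
    if len(u)<20: return None
    uv=[np.median(u),np.median(v)]; return len(u),uv,at_z(uv,.0605,c,T)[0].round(4)
E
python3 - <<'E'
from h import *
print(ballpos('w4'),ctrl.read_state()['tcp_pos'])
E
```

```text
(361, [np.float64(85.0), np.float64(88.0)], array([ 0.6493, -0.0092,  0.0605])) [ 0.56860863 -0.10008917  0.00824203]
```

Run:
```python
from h import *
p,d,c,T=save('side','s4'); P=cloud(d,c,T)
m=cv2.inRange(cv2.cvtColor(p,cv2.COLOR_BGR2HSV),*OR)>0
Q=P[m&(P[...,2]>.04)&(P[...,2]<.09)&(P[...,0]>.5)&(P[...,0]<.7)]; print(len(Q),np.median(Q,0).round(4))
p,d,c,T=load('w4'); 
o=np.zeros((590,640,3),np.uint8); o[:300]=p[:300]; o[301:589,:480]=cv2.resize(load('s4')[0][140:260,200:400],(480,288),interpolation=cv2.INTER_CUBIC); cv2.imwrite('pics/m4.png',o)
```

```text
45 [ 0.5383 -0.0808  0.0643]
```

View pics/m4.png

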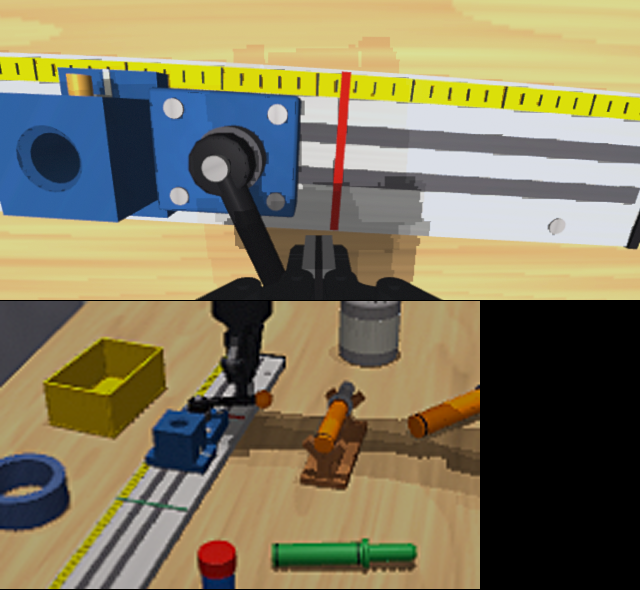

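The lever is released (bar near the stop). Now I'll lift clear and go to the tower's +y side.

Emit:
arm_command(rows=[-1, 0, -0.6, 0, 0, 0, 0, -1, 0, 0, 1, 0, 0, 0, -1, 0, 0, 1, 0, 0, 0, -1, 0, 0, 1, 0, 0, 0, -1, 0.275, 1, 0.2, 0, 0, 0])

```text
time: 8.45
tcp_pos: [0.5764, -0.0949, 0.0897]
tcp_rot: [0.001, 1.0, -0.004, 0.001]
ft_force: [0.7, 0.6, -0.6]
gripper_width: -0.0
grasp_force: 0.0
```

Emit:
arm_command(rows=[-1, 0.275, 1, 0, 0, 0, 0, -1, 0.275, 1, 0, 0, 0, 0, -1, 0.275, 1, 0, 0, 0, 0, -1, 0.275, 1, 0, 0, 0, 0, -1, 0.275, 1, 0, 0, 0, 0])

```text
time: 9.07
tcp_pos: [0.6104, 0.0333, 0.0877]
tcp_rot: [0.0, 1.0, -0.002, -0.001]
ft_force: [-0.0, -0.6, -0.1]
gripper_width: 0.0001
grasp_force: 0.0
```

Emit:
arm_command(rows=[-1, 0.275, 1, 0, 0, 0, 0, -1, 0.275, 1, -0.6, 0, 0, 0, -1, 0, 0, -1, 0, 0, 0, -1, 0, 0, -1, 0, 0, 0, -1, 0, 0, -1, 0, 0, 0])

```text
time: 9.7
tcp_pos: [0.624, 0.0825, -0.003]
tcp_rot: [0.0, 1.0, -0.002, -0.001]
ft_force: [-0.7, 0.3, 0.5]
gripper_width: -0.0001
grasp_force: 0.0
```

Emit:
arm_command(rows=[-1, 0, -0.5, 0, 0, 0, 0, -1, 0, -0.4, 0, 0, 0, 0])

```text
time: 9.95
tcp_pos: [0.6249, 0.0594, -0.0012]
tcp_rot: [0.0, 1.0, -0.002, 0.0]
ft_force: [0.5, -0.8, 0.5]
gripper_width: -0.0003
grasp_force: 0.0
```

Emit:
arm_command(rows=[-1, -0.03, -0.5, 0, 0, 0, 0, -1, -0.03, -0.5, 0, 0, 0, 0, -1, -0.03, -0.5, 0, 0, 0, 0, -1, -0.03, -0.5, 0, 0, 0, 0, -1, -0.03, -0.5, 0, 0, 0, 0])

```text
time: 10.58
tcp_pos: [0.6216, 0.0004, -0.0005]
tcp_rot: [-0.001, 1.0, -0.0, 0.001]
ft_force: [-0.6, 5.4, 2.7]
gripper_width: 0.0002
grasp_force: 3.4
```

Emit:
arm_command(rows=[-1, -0.03, -0.5, 0, 0, 0, 0, -1, -0.03, -0.5, 0, 0, 0, 0, -1, -0.03, -0.5, 0, 0, 0, 0, -1, -0.03, -0.5, 0, 0, 0, 0, -1, 0, 0, 0, 0, 0, 0])

```text
time: 11.2
tcp_pos: [0.6182, -0.0523, -0.0008]
tcp_rot: [0.0, 1.0, -0.002, 0.001]
ft_force: [0.1, 0.4, 1.6]
gripper_width: 0.0006
grasp_force: 0.8
```

```bash
cat >> h.py <<'E'
TY=np.array([.064,.998])
def redtower(tag,n='wrist'):
    p,d,c,T=save(n,tag); P=cloud(d,c,T); b=p.astype(int)
    Pz=at_z(np.c_[np.tile(np.arange(640),400),np.repeat(np.arange(400),640)],.016,c,T).reshape(400,640,3)
    m=(b[...,2]>1.6*b[...,1])&(b[...,2]>1.6*b[...,0])&(b[...,1]<70)&(abs(P[...,2]-.016)<.006)&(abs(Pz[...,1]+.113)<.02)&(abs(Pz[...,0]-.615)<.05)
    r=Pz[m]; r0=(r[:,:2]@TY); s=None
    blue=(b[...,0]>1.5*b[...,2])&(b[...,0]>1.3*b[...,1])
    t=blue&(abs(P[...,2]-.07)<.005)&(abs(P[...,0]-.62)<.06)&(abs(P[...,1]+.05)<.12)
    uv=np.argwhere(t)[:,::-1]; Q=at_z(uv,.07,c,T)[:,:2]; 
    rect=cv2.minAreaRect((Q*1000).astype(np.float32))
    print('red n',len(r),'y',np.median(r0) if len(r) else None,'tower',rect,'u',(np.array(rect[0])/1000)@TY, 'tower range along',np.percentile(Q@TY,[1,99]))
E
python3 - <<'E'
from h import *
redtower('w5'); print(ctrl.read_state()['tcp_pos'])
E
```

```text
red n 101 y -0.07449597639361376 tower ((617.2810668945312, -111.37730407714844), (88.6707992553711, 49.95878219604492), 86.39236450195312) u -0.07164856118774414 tower range along [-0.07739461 -0.028021  ]
[ 0.61805923 -0.0520084  -0.00102917]
```

Emit:
arm_command(rows=[-1, -0.02, -0.35, 0, 0, 0, 0, -1, -0.02, -0.35, 0, 0, 0, 0, -1, 0, 0, 0, 0, 0, 0])

```text
time: 11.62
tcp_pos: [0.617, -0.0686, -0.0012]
tcp_rot: [0.0, 1.0, -0.001, 0.0]
ft_force: [-1.3, 0.8, 4.8]
gripper_width: -0.0002
grasp_force: 2.5
```

Run:
```python
from h import *
redtower('w6'); print(ctrl.read_state()['tcp_pos'],ctrl.read_state()['ft_force'])
p=load('w6')[0]; cv2.imwrite('pics/w6c.png',cv2.resize(p[60:260,200:460],(780,600),interpolation=cv2.INTER_CUBIC))
```

```text
red n 98 y -0.07412184320285675 tower ((621.1510009765625, -118.70639038085938), (78.91545867919922, 47.096290588378906), 42.31155776977539) u -0.07871531353759766 tower range along [-0.09408761 -0.0446797 ]
[ 0.61697814 -0.06867715 -0.00125147] [-0.57443933  1.44747622  4.75952249]
```

View pics/w6c.png

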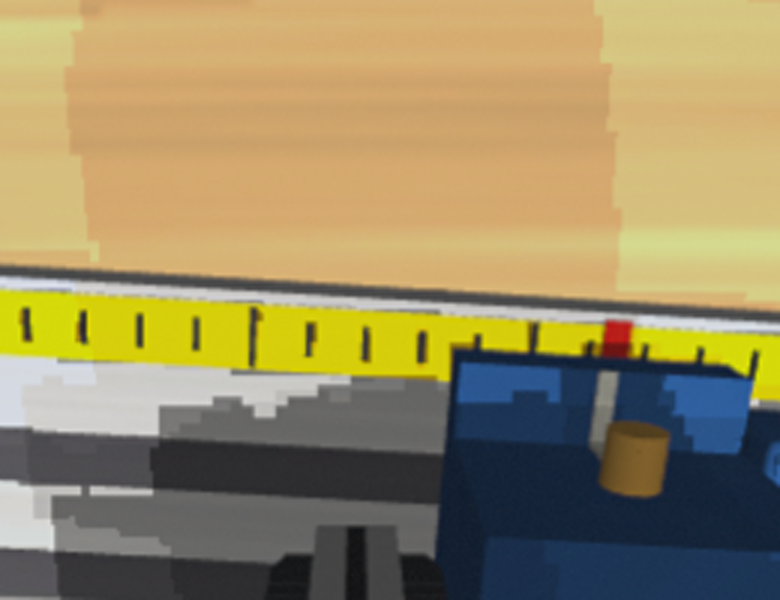

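The white index line is at about (403,184) in the picture, just left of the red tape end at (406,170), so a few mm remain.

Run:
```python
from h import *
p,d,c,T=load('w6'); P=cloud(d,c,T)
for n,uv in(('idx',(402,186)),('idxlow',(400,205)),('red',(406,170))):
    q=P[uv[1],uv[0]]; print(n,q.round(4),q[:2]@TY, [at_z(np.array(uv)+.5,z,c,T)[0][:2]@TY for z in(.016,.0395)])
```

```text
idx [ 0.6515 -0.1113  0.0301] -0.06936523453267987 [np.float64(-0.07392203546648245), np.float64(-0.06680581619831405)]
idxlow [ 0.6418 -0.1108  0.0308] -0.06952288457460903 [np.float64(-0.07432094583586071), np.float64(-0.06714590195615697)]
red [ 0.6572 -0.1163  0.0179] -0.0739633208998022 [np.float64(-0.07485411503317377), np.float64(-0.067600448301516)]
```

Emit:
arm_command(rows=[-1, -0.01, -0.14, 0, 0, 0, 0, -1, 0, 0, 0, 0, 0, 0])

```text
time: 11.92
tcp_pos: [0.6168, -0.0712, -0.0012]
tcp_rot: [-0.0, 1.0, -0.001, 0.0]
ft_force: [0.2, 2.5, 5.3]
gripper_width: -0.0003
grasp_force: 3.0
```

Emit:
arm_command(rows=[-1, 0, 0.8, 0, 0, 0, 0, -1, 0, 0.2, 1, 0, 0, 0, -1, 0, -0.5, 1, 0, 0, 0, -1, 0, -1, 1, 0, 0, 0, -1, -0.4, -1, 1, 0, 0, 0])

```text
time: 12.55
tcp_pos: [0.6063, -0.1089, 0.0986]
tcp_rot: [0.0, 1.0, -0.0, -0.0]
ft_force: [-0.8, 0.7, 0.3]
gripper_width: 0.0001
grasp_force: 0.0
```

Emit:
arm_command(rows=[-1, -0.8, -0.8, 1, 0, 0, 0, -1, -0.8, -0.6, 1, 0, 0, 0, -1, -0.6, 0, 0.5, 0, 0, 0, -1, 0, 0, 0, 0, 0, 0])

```text
time: 13.05
tcp_pos: [0.5511, -0.1434, 0.1612]
tcp_rot: [0.0, 1.0, -0.001, 0.0]
ft_force: [0.3, -0.3, 0.0]
gripper_width: -0.0
grasp_force: 0.0
```

Run:
```python
from h import *
print(ctrl.read_state()['tcp_pos']); redtower('w7')
p=load('w7')[0]; cv2.imwrite('pics/w7c.png',cv2.resize(p[40:240,190:450],(780,600),interpolation=cv2.INTER_CUBIC))
```

```text
[ 0.55105006 -0.14337861  0.1611961 ]
red n 35 y -0.07381624189789299 tower ((615.4216918945312, -111.67044067382812), (49.004940032958984, 48.684574127197266), 86.33609008789062) u -0.07206011151123048 tower range along [-0.09611895 -0.04768648]
```

View pics/w7c.png

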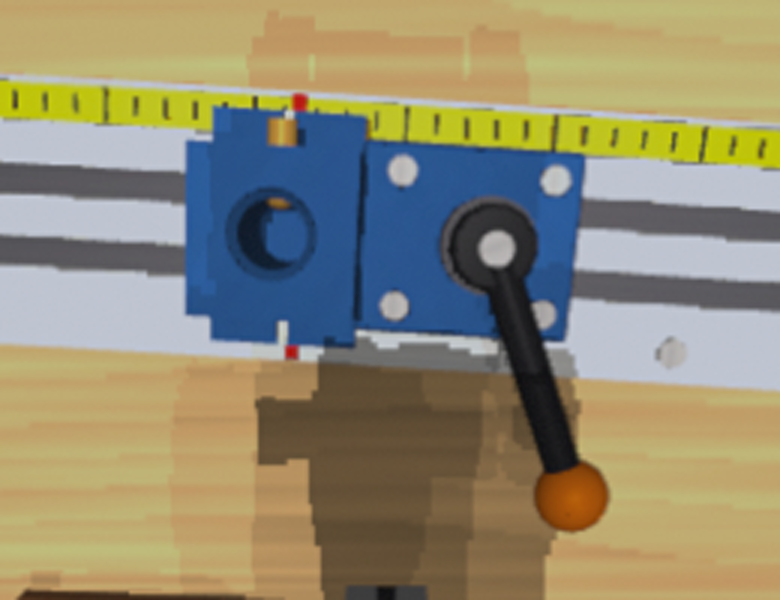

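The index lines (crop (289,115) and (283,330)) are a little left of the red ends at (300,102) and (291,352). I'll quantify that.

Run:
```python
from h import *
p,d,c,T=load('w7'); P=cloud(d,c,T)
f=lambda x,y:(190+x/3-.33,40+y/3-.33)
for n,xy in(('idxN',(283,330)),('redN',(291,352)),('idxF',(289,115)),('redF',(300,102)),('bore',(271,234))):
    uv=f(*xy); q=P[int(round(uv[1])),int(round(uv[0]))]; print(n,q.round(4),round(q[:2]@TY,4),[(z,round(at_z(uv,z,c,T)[0][:2]@TY,4)) for z in(.016,.0285,.07)])
print(ballpos('w8'))
```

```text
idxN [ 0.5828 -0.1096  0.0314] -0.0721 [(0.016, np.float64(-0.0704)), (0.0285, np.float64(-0.0718)), (0.07, np.float64(-0.0761))]
redN [ 0.5735 -0.1109  0.017 ] -0.074 [(0.016, np.float64(-0.0735)), (0.0285, np.float64(-0.0747)), (0.07, np.float64(-0.0787))]
idxF [ 0.6513 -0.1137  0.0317] -0.0718 [(0.016, np.float64(-0.0701)), (0.0285, np.float64(-0.0714)), (0.07, np.float64(-0.0759))]
redF [ 0.6563 -0.1164  0.0186] -0.0742 [(0.016, np.float64(-0.0736)), (0.0285, np.float64(-0.0748)), (0.07, np.float64(-0.0788))]
bore [ 0.6139 -0.1051  0.0186] -0.0656 [(0.016, np.float64(-0.0652)), (0.0285, np.float64(-0.0668)), (0.07, np.float64(-0.0718))]
(503, [np.float64(380.0), np.float64(205.0)], array([ 0.534 , -0.2033,  0.0605]))
```

Emit:
arm_command(rows=[-1, 0.67, 1, -0.5, 0, 0, 0, -1, 0.67, 1, -0.5, 0, 0, 0, -1, 0.67, 1, -0.5, 0, 0, 0, -1, 0.67, 1, -0.5, 0, 0, 0, -1, 0, 0, -1, 0, 0, 0])

```text
time: 13.78
tcp_pos: [0.6205, -0.0393, 0.0847]
tcp_rot: [-0.001, 1.0, 0.002, 0.001]
ft_force: [-0.8, -0.2, 0.4]
gripper_width: 0.0004
grasp_force: 0.0
```

Emit:
arm_command(rows=[-1, 0, 0, -1, 0, 0, 0, -1, 0, 0, -1, 0, 0, 0, -1, 0, 0, -1, 0, 0, 0, -1, 0, -0.5, -0.45, 0, 0, 0, -1, 0, -0.5, 0, 0, 0, 0])

```text
time: 14.4
tcp_pos: [0.6178, -0.07, -0.0017]
tcp_rot: [0.0, 1.0, -0.001, -0.001]
ft_force: [-0.2, 0.6, 1.5]
gripper_width: -0.0001
grasp_force: 1.3
```

Emit:
arm_command(rows=[-1, 0, 0, 0, 0, 0, 0])

```text
time: 14.52
tcp_pos: [0.6191, -0.0715, 0.0002]
tcp_rot: [0.0, 1.0, -0.002, 0.001]
ft_force: [-0.1, 0.4, -0.1]
gripper_width: 0.0002
grasp_force: 0.0
```

Emit:
arm_command(rows=[-1, 0, -0.1, 0, 0, 0, 0, -1, 0, 0, 0, 0, 0, 0])

```text
time: 14.78
tcp_pos: [0.6189, -0.0721, 0.0003]
tcp_rot: [0.0, 1.0, -0.001, 0.001]
ft_force: [0.2, -0.4, -0.0]
gripper_width: 0.0002
grasp_force: 0.0
```

```bash
cat > t.py <<'E'
from h import *
import sys
redtower(sys.argv[1]); s=ctrl.read_state(); print(s['tcp_pos'].round(4),s['ft_force'].round(1))
E
python3 t.py w9
```

```text
red n 100 y -0.07410397665665042 tower ((620.9286499023438, -122.57440185546875), (78.69938659667969, 45.87936019897461), 42.314659118652344) u -0.08258981945800782 tower range along [-0.09734781 -0.04795631]
[ 6.187e-01 -7.180e-02  1.000e-04] [ 0.   0.1 -0. ]
```

Emit:
arm_command(rows=[-1, 0, -0.08, 0, 0, 0, 0, -1, 0, 0, 0, 0, 0, 0])

```text
time: 15.08
tcp_pos: [0.6186, -0.0728, -0.0002]
tcp_rot: [-0.0, 1.0, -0.001, 0.0]
ft_force: [-0.4, 2.3, 2.0]
gripper_width: 0.0005
grasp_force: 1.4
```

```bash
python3 t.py w10
```

```text
red n 103 y -0.07419609151277338 tower ((621.203125, -122.87577819824219), (78.23095703125, 45.37086486816406), 42.373313903808594) u -0.0828730266418457 tower range along [-0.09750488 -0.0482008 ]
[ 6.187e-01 -7.290e-02 -2.000e-04] [-0.3  4.   1.8]
```

Emit:
arm_command(rows=[-1, 0, -0.05, 0, 0, 0, 0, -1, 0, 0, 0, 0, 0, 0])

```text
time: 15.38
tcp_pos: [0.6186, -0.0745, -0.0003]
tcp_rot: [-0.0, 1.0, -0.001, 0.0]
ft_force: [-0.3, 4.5, 3.5]
gripper_width: 0.0003
grasp_force: 2.3
```

```bash
python3 t.py w11
```

```text
red n 102 y -0.07421901258184829 tower ((621.1087646484375, -124.54789733886719), (77.88882446289062, 45.3448600769043), 42.351951599121094) u -0.08454784060668946 tower range along [-0.09905835 -0.04985618]
[ 6.186e-01 -7.450e-02 -3.000e-04] [-1.7  5.2  3.5]
```

The carriage is on the mark within about 0.5 mm. Next I'll work out the clamping swing.

Run:
```python
import numpy as np
piv=np.array([.6111,-.1787]); prev=np.array([.6186,-.0545])
for th,ex in[(1.17,.012),(1.17,0),(1.0,0),(.8,0),(.6,0),(.4,0),(.2,0),(.05,0),(-.04,0)]:
    ph=np.radians(-93.65)-th; u=np.array([np.cos(ph),np.sin(ph)]); n=-np.array([-u[1],u[0]])
    q=piv+.058*u+(.006+.011*abs(n[0])+.009*abs(n[1])+ex)*n; print(th,q.round(4),((q-prev)/.025).round(2)); prev=q
```

```text
1.17 [ 0.5464 -0.1694] [-2.89 -4.6 ]
1.17 [ 0.5504 -0.1808] [ 0.16 -0.45]
1.0 [ 0.5511 -0.1901] [ 0.03 -0.37]
0.8 [ 0.554  -0.2012] [ 0.12 -0.44]
0.6 [ 0.5595 -0.2119] [ 0.22 -0.43]
0.4 [ 0.5674 -0.2217] [ 0.32 -0.39]
0.2 [ 0.5777 -0.2298] [ 0.41 -0.32]
0.05 [ 0.5867 -0.2343] [ 0.36 -0.18]
-0.04 [ 0.5925 -0.2363] [ 0.23 -0.08]
```

Emit:
arm_command(rows=[-1, 0, 0.8, 0, 0, 0, 0, -1, 0, 0, 1, 0, 0, 0, -1, 0, 0, 1, 0, 0, 0, -1, 0, 0, 1, 0, 0, 0, -1, 0, 0, 0, 0, 0, 0])

```text
time: 16.05
tcp_pos: [0.6198, -0.055, 0.0762]
tcp_rot: [0.0, 1.0, -0.001, 0.002]
ft_force: [0.6, 0.4, 0.2]
gripper_width: 0.0004
grasp_force: 0.0
```

Emit:
arm_command(rows=[-1, -0.587, -0.915, 0, 0, 0, 0, -1, -0.587, -0.915, 0, 0, 0, 0, -1, -0.587, -0.915, 0, 0, 0, 0, -1, -0.587, -0.915, 0, 0, 0, 0, -1, -0.587, -0.915, 0, 0, 0, 0])

```text
time: 16.68
tcp_pos: [0.5436, -0.17, 0.0732]
tcp_rot: [0.0, 1.0, -0.001, -0.001]
ft_force: [0.2, -0.1, 0.1]
gripper_width: -0.0003
grasp_force: 0.0
```

Emit:
arm_command(rows=[-1, 0, 0, -1, 0, 0, 0, -1, 0, 0, -1, 0, 0, 0, -1, 0, 0, -0.72, 0, 0, 0, -1, 0, 0, 0, 0, 0, 0, -1, 0.16, -0.4, 0, 0, 0, 0])

```text
time: 17.3
tcp_pos: [0.5494, -0.1788, 0.0069]
tcp_rot: [-0.0, 1.0, -0.0, 0.0]
ft_force: [-2.0, 1.6, -0.4]
gripper_width: 0.0001
grasp_force: 1.7
```

Emit:
arm_command(rows=[-1, 0.03, -0.37, 0, 0, 0, 0, -1, 0.12, -0.44, 0, 0, 0, 0, -1, 0.22, -0.43, 0, 0, 0, 0, -1, 0.32, -0.39, 0, 0, 0, 0, -1, 0.41, -0.32, 0, 0, 0, 0])

```text
time: 17.92
tcp_pos: [0.5762, -0.2288, 0.0063]
tcp_rot: [-0.0, 1.0, -0.001, -0.001]
ft_force: [-3.5, 3.7, 0.7]
gripper_width: -0.0001
grasp_force: 2.0
```

Emit:
arm_command(rows=[-1, 0.36, -0.18, 0, 0, 0, 0, -1, 0.23, -0.08, 0, 0, 0, 0, -1, 0, 0, 0, 0, 0, 0])

```text
time: 18.3
tcp_pos: [0.5903, -0.2349, 0.006]
tcp_rot: [-0.0, 1.0, -0.001, -0.001]
ft_force: [-6.1, 2.2, -0.2]
gripper_width: 0.0002
grasp_force: 2.5
```

```bash
python3 - <<'E'
from h import *
print(ballpos('w12'),ctrl.read_state()['tcp_pos'])
E
python3 t.py w13
```

```text
(2564, [np.float64(374.0), np.float64(239.0)], array([ 0.6069, -0.2604,  0.0605])) [ 0.59029454 -0.23487874  0.00600346]
red n 101 y -0.0721853304109496 tower ((614.3257446289062, -134.93582153320312), (75.77970123291016, 50.86204528808594), 86.36748504638672) u -0.09534910223388672 tower range along [-0.10295864 -0.06052123]
[ 0.5903 -0.2349  0.006 ] [-3.9  1.7 -2.2]
```

Emit:
arm_command(rows=[-1, 0.15, 0, 0, 0, 0, 0, -1, 0, 0, 0, 0, 0, 0, -1, -0.6, 0, 0, 0, 0, 0, -1, -0.4, 0, 1, 0, 0, 0, -1, 0, 0.5, 1, 0, 0, 0])

```text
time: 19.02
tcp_pos: [0.5698, -0.2248, 0.0575]
tcp_rot: [0.001, 1.0, -0.003, 0.001]
ft_force: [-0.3, 1.1, 0.2]
gripper_width: -0.0001
grasp_force: 0.0
```

Emit:
arm_command(rows=[-1, -0.3, 0.8, 1, 0, 0, 0, -1, -0.3, 0.8, 1, 0, 0, 0, -1, 0, 0.8, 1, 0, 0, 0, -1, 0, 0.8, 1, 0, 0, 0, -1, 0, 0, 0, 0, 0, 0])

```text
time: 19.65
tcp_pos: [0.5578, -0.1414, 0.1593]
tcp_rot: [0.001, 1.0, 0.0, 0.004]
ft_force: [-0.2, -0.5, -0.5]
gripper_width: 0.0004
grasp_force: 0.0
```

```bash
python3 t.py w14
python3 - <<'E'
from h import *
print(ballpos('w15'))
p,d,c,T=load('w15'); P=cloud(d,c,T)
# white index vs red, each sampled from depth-located strips
hsv=cv2.cvtColor(p,cv2.COLOR_BGR2HSV)
m=(hsv[...,1]<70)&(hsv[...,2]>110)&(P[...,2]>.022)&(P[...,2]<.038)&(abs(P[...,0]-.615)<.045)&(abs(P[...,1]+.115)<.02)
for v,u in np.argwhere(m)[:40]: print((u,v),P[v,u].round(4),round(P[v,u,:2]@TY,4))
E
```

```text
red n 30 y -0.07380998502422775 tower ((615.1895141601562, -114.06474304199219), (49.3967170715332, 48.543216705322266), 86.3768081665039) u -0.0744644846496582 tower range along [-0.0987082  -0.05044825]
[ 0.5565 -0.1427  0.1577] [-0.5 -0.3 -0.6]
(551, [np.float64(448.0), np.float64(134.0)], array([ 0.6071, -0.2602,  0.0605]))
(np.int64(273), np.int64(82)) [ 0.6535 -0.1008  0.0301] -0.0588
(np.int64(287), np.int64(83)) [ 0.6525 -0.1142  0.0305] -0.0722
(np.int64(288), np.int64(83)) [ 0.6525 -0.1151  0.0309] -0.0732
(np.int64(289), np.int64(83)) [ 0.6525 -0.116   0.0302] -0.074
(np.int64(290), np.int64(83)) [ 0.6524 -0.1171  0.0315] -0.0751
(np.int64(288), np.int64(84)) [ 0.6516 -0.1151  0.031 ] -0.0732
(np.int64(289), np.int64(84)) [ 0.6516 -0.1161  0.0309] -0.0741
(np.int64(290), np.int64(84)) [ 0.6516 -0.117   0.031 ] -0.0751
(np.int64(291), np.int64(84)) [ 0.6516 -0.1179  0.0306] -0.076
(np.int64(303), np.int64(84)) [ 0.6517 -0.1293  0.0291] -0.0873
(np.int64(304), np.int64(84)) [ 0.6516 -0.1303  0.0299] -0.0883
(np.int64(285), np.int64(85)) [ 0.6506 -0.1123  0.0318] -0.0705
(np.
[... 1107 characters left out ...]
, np.int64(156)) [ 0.5829 -0.1122  0.0303] -0.0746
(np.int64(288), np.int64(156)) [ 0.5829 -0.1132  0.0305] -0.0757
(np.int64(285), np.int64(157)) [ 0.582  -0.1102  0.0308] -0.0727
(np.int64(286), np.int64(157)) [ 0.5821 -0.1112  0.0313] -0.0738
(np.int64(287), np.int64(157)) [ 0.5821 -0.1123  0.0318] -0.0748
(np.int64(288), np.int64(157)) [ 0.582  -0.1132  0.0313] -0.0758
(np.int64(285), np.int64(158)) [ 0.5809 -0.1101  0.0305] -0.0727
(np.int64(286), np.int64(158)) [ 0.5809 -0.1111  0.0302] -0.0737
(np.int64(287), np.int64(158)) [ 0.581  -0.1122  0.0311] -0.0748
(np.int64(288), np.int64(158)) [ 0.5809 -0.1132  0.0307] -0.0757
(np.int64(285), np.int64(159)) [ 0.5798 -0.11    0.0296] -0.0726
```

Clamped with the carriage right: index -0.0741, red -0.0738, lever at 0. Now for the post, I'll yaw the tool +88°, lean it 45°, and open.

Emit:
arm_command(rows=[1, -0.45, 0.65, 0.4, 0, 0, 0.8, 1, -0.45, 0.65, 0.4, 0, 0, 0.8, 1, -0.45, 0.65, 0.4, 0, 0, 0.8, 1, -0.45, 0.65, 0.4, 0, 0, 0.8, 1, -0.45, 0.65, 0.4, 0, 0, 0.8])

```text
time: 20.38
tcp_pos: [0.4981, -0.0621, 0.2056]
tcp_rot: [-0.0, 0.94, 0.342, -0.001]
ft_force: [0.5, -0.7, -0.6]
gripper_width: 0.0853
grasp_force: 0.0
```

Emit:
arm_command(rows=[1, -0.45, 0.65, 0, 0, 0, 0.8, 1, -0.45, 0.65, 0, 0, 0, 0.8, 1, -0.45, 0.65, 0, 0, 0, 0.8, 1, -0.45, 0.65, 0, 0, 0, 0.8, 1, -0.45, 0.65, 0, 0, 0, 0.8])

```text
time: 21.0
tcp_pos: [0.4421, 0.0193, 0.2055]
tcp_rot: [-0.0, 0.766, 0.643, -0.0]
ft_force: [0.5, 1.3, -0.1]
gripper_width: 0.0855
grasp_force: 0.0
```

Emit:
arm_command(rows=[1, 0, 0, 0, 0, 0, 0.84, 1, 0, 0, 0, -0.9, 0.025, 0, 1, 0, 0, 0, -0.9, 0.025, 0, 1, 0, 0, 0, -0.9, 0.025, 0, 1, 0, 0, 0, -0.9, 0.025, 0])

```text
time: 21.62
tcp_pos: [0.4433, 0.0193, 0.2062]
tcp_rot: [0.218, 0.683, 0.661, -0.223]
ft_force: [0.0, -1.0, -0.6]
gripper_width: 0.0851
grasp_force: 0.0
```

Emit:
arm_command(rows=[1, 0, 0, 0, -0.9, 0.025, 0, 1, 0, 0, 0, 0, 0, 0])

```text
time: 21.88
tcp_pos: [0.442, 0.0214, 0.2034]
tcp_rot: [0.266, 0.661, 0.645, -0.276]
ft_force: [-0.8, -0.4, 0.4]
gripper_width: 0.0855
grasp_force: 0.0
```

```bash
cat > g.py <<'E'
from h import *
import sys
s=ctrl.read_state(); q=s['tcp_rot']; M=R.from_quat([q[1],q[2],q[3],q[0]]).as_matrix(); print('pos',s['tcp_pos'].round(4),'x',M[:,0].round(3),'y',M[:,1].round(3),'z',M[:,2].round(3),'q',s['qpos'].round(2),'w',s['gripper_width'])
p,d,c,T=save('wrist',sys.argv[1]); P=cloud(d,c,T); m=cv2.inRange(cv2.cvtColor(p,cv2.COLOR_BGR2HSV),*OR)>0
m&=(P[...,2]>.055)&(P[...,2]<.085)&(abs(P[...,0]-.445)<.03)&(P[...,1]>-.12)&(P[...,1]<.03)
Q=P[m]; print(len(Q), Q.min(0) if len(Q) else '', Q.max(0) if len(Q) else '')
if len(Q):
    # cylinder axis fit r=12 (orange head), level axis
    from scipy.optimize import least_squares
    Q=Q[(Q[:,1]<-.01)]
    f=lambda a: np.hypot(Q[:,0]-a[0]-a[1]*(Q[:,1]+.05),Q[:,2]-a[2])-.012
    r=least_squares(f,[.444,.03,.06],loss='soft_l1',f_scale=.001); print('axis x@-.05, slope, z',r.x.round(4),'rms',np.sqrt((r.fun**2).mean()))
E
python3 g.py w16
```

```text
pos [0.442  0.0214 0.2034] x [ 0.015  0.706 -0.708] y [ 1.    -0.026 -0.005] z [-0.021 -0.707 -0.707] q [-0.16  0.43 -0.62  1.97  0.73  1.55 -1.15] w 0.08552184701364983
2103 [ 0.41879609 -0.11997419  0.05500312] [0.47370209 0.00517237 0.07372745]
axis x@-.05, slope, z [0.4457 0.0586 0.0602] rms 0.001783491835562104
```

Pose reached, and the post axis height of 60 mm is confirmed. Descending to grasp.

Emit:
arm_command(rows=[1, 0.04, -0.32, -0.89, 0, 0, 0, 1, 0.04, -0.32, -0.89, 0, 0, 0, 1, 0.04, -0.32, -0.89, 0, 0, 0, 1, 0.04, -0.32, -0.89, 0, 0, 0, 1, 0.04, -0.32, -0.89, 0, 0, 0])

```text
time: 22.55
tcp_pos: [0.4475, -0.0206, 0.0937]
tcp_rot: [0.267, 0.663, 0.643, -0.274]
ft_force: [-0.3, -0.0, -0.4]
gripper_width: 0.0852
grasp_force: 0.0
```

Emit:
arm_command(rows=[1, 0, 0, 0, 0, 0, 0, 1, -0.02, -0.7, -0.7, 0, 0, 0, 1, -0.02, -0.7, -0.7, 0, 0, 0, 1, 0, 0, 0, 0, 0, 0])

```text
time: 23.05
tcp_pos: [0.4455, -0.057, 0.0597]
tcp_rot: [0.267, 0.663, 0.643, -0.276]
ft_force: [0.5, -0.2, -0.6]
gripper_width: 0.0855
grasp_force: 0.0
```

```bash
python3 g.py w17
python3 - <<'E'
from h import *
# finger tips seen by wrist: nearest dark points in tool coords
p,d,c,T=load('w17'); Tc=np.array(ctrl.calibration('wrist')['T_tool_cam']); P=cloud(d,c,Tc)
m=(P[...,2]>-.075)&(P[...,2]<-.01)&(abs(P[...,1])<.07)&(abs(P[...,0])<.02)&(p.max(2)<80)
Q=P[m]; print(len(Q)); 
for lo,hi in((-.07,-.03),(.03,.07)):
    k=Q[(Q[:,1]>lo)&(Q[:,1]<hi)]; print(len(k), np.percentile(k,[2,50,98],axis=0).round(4) if len(k) else '')
E
```

```text
pos [ 0.4455 -0.057   0.0597] x [ 0.022  0.705 -0.709] y [ 1.    -0.031 -0.   ] z [-0.022 -0.708 -0.705] q [-0.11  0.63 -0.53  2.11  0.93  1.3  -1.33] w 0.08552906686307402
5049 [ 0.41837797 -0.11999859  0.05500092] [0.47344659 0.00572766 0.07329225]
axis x@-.05, slope, z [0.4455 0.0634 0.0604] rms 0.001967922478730637
3409
1685 [[-0.011  -0.055  -0.0746]
 [ 0.0052 -0.0427 -0.0636]
 [ 0.0101 -0.0421 -0.0481]]
1724 [[-0.011   0.0425 -0.0746]
 [ 0.0051  0.0431 -0.0639]
 [ 0.01    0.0557 -0.0482]]
```

Emit:
arm_command(rows=[1, 0, -0.65, -0.77, 0, 0, 0, 1, 0, -0.62, -0.75, 0, 0, 0, 1, 0, 0, 0, 0, 0, 0, -1, 0, 0, 0, 0, 0, 0, -1, 0, 0, 0, 0, 0, 0])

```text
time: 23.72
tcp_pos: [0.4474, -0.0853, 0.023]
tcp_rot: [0.268, 0.663, 0.644, -0.273]
ft_force: [0.2, 0.5, -0.3]
gripper_width: 0.0515
grasp_force: 0.0
```

Emit:
arm_command(rows=[-1, 0, 0, 0, 0, 0, 0, -1, 0, 0, 0, 0, 0, 0, -1, 0, 0, 0, 0, 0, 0])

```text
time: 24.1
tcp_pos: [0.4441, -0.0863, 0.0226]
tcp_rot: [0.266, 0.663, 0.643, -0.276]
ft_force: [-8.2, 4.2, 5.4]
gripper_width: 0.0226
grasp_force: 58.5
```

Emit:
arm_command(rows=[-1, 0, 0, 0.5, 0, 0, 0, -1, 0, 0, 1, 0, 0, 0, -1, 0, 0, 1, 0, 0, 0, -1, 0, 0, 1, 0, 0, 0, -1, 0, 0, 1, 0, 0, 0])

```text
time: 24.72
tcp_pos: [0.4467, -0.0863, 0.1361]
tcp_rot: [0.267, 0.663, 0.643, -0.274]
ft_force: [-0.6, -0.0, -2.0]
gripper_width: 0.0225
grasp_force: 58.8
```

Emit:
arm_command(rows=[-1, 0, 0, 1, 0, 0, 0, -1, 0, 0, 1, 0.8, -0.025, 0, -1, 0, 0, 0.5, 0.8, -0.025, 0, -1, 0, 0, 0, 0.8, -0.025, 0, -1, 0, 0, 0, 0.8, -0.025, 0])

```text
time: 25.35
tcp_pos: [0.4468, -0.0864, 0.1988]
tcp_rot: [0.08, 0.713, 0.692, -0.078]
ft_force: [0.4, -1.0, -2.3]
gripper_width: 0.023
grasp_force: 58.7
```

Emit:
arm_command(rows=[-1, 0, 0, 0, 0.8, -0.025, 0, -1, 0, 0, 0, 0.8, -0.025, 0, -1, 0, 0, 0, 0.8, -0.025, 0, -1, 0, 0, 0, 0.8, -0.025, 0, -1, 0, 0, 0, 0, 0, 0])

```text
time: 25.98
tcp_pos: [0.4456, -0.0896, 0.1967]
tcp_rot: [-0.114, 0.71, 0.684, 0.119]
ft_force: [-0.0, 0.4, -2.2]
gripper_width: 0.0225
grasp_force: 58.9
```

```bash
python3 g.py w18
python3 - <<'E'
from h import *
s=ctrl.read_state();print(s['grasp_force'],s['gripper_width'],s['ft_force'])
E
```

```text
pos [ 0.4456 -0.0896  0.1967] x [0.035 0.945 0.326] y [ 0.999 -0.037  0.001] z [ 0.013  0.326 -0.945] q [ 0.78  0.24 -0.53  1.99 -0.24  1.03  0.35] w 0.022521804456173897
284 [ 0.42248115 -0.01343327  0.05501753] [ 4.73843547e-01 -5.29612324e-05  6.34798833e-02]
axis x@-.05, slope, z [0.449  0.0241 0.0599] rms 0.007320266376265169
58.856497406959534 0.022294963626985586 [-0.24011131 -1.01285677 -1.81396233]
```

Emit:
arm_command(rows=[-1, 0.35, 0, 0.3, 0, 0, -0.9, -1, 0.35, 0, 0.3, 0, 0, -0.9, -1, 0.35, 0, 0.3, 0, 0, -0.9, -1, 0.35, 0, 0.3, 0, 0, -0.9, -1, 0.35, 0, 0.3, 0, 0, -0.9])

```text
time: 26.65
tcp_pos: [0.4902, -0.0846, 0.2355]
tcp_rot: [-0.059, 0.917, 0.362, 0.154]
ft_force: [0.0, -0.3, -2.3]
gripper_width: 0.0225
grasp_force: 58.9
```

Emit:
arm_command(rows=[-1, 0.35, 0, 0.2, 0, 0, -0.9, -1, 0.35, 0, 0.2, 0, 0, -0.9, -1, 0.35, 0, 0, 0, 0, -0.9, -1, 0.35, 0, 0, 0, 0, -0.9, -1, 0.35, 0, 0, 0, 0, -0.9])

```text
time: 27.28
tcp_pos: [0.5338, -0.0844, 0.2454]
tcp_rot: [0.005, 0.986, -0.016, 0.166]
ft_force: [-0.8, -0.3, -1.9]
gripper_width: 0.0227
grasp_force: 58.9
```

Emit:
arm_command(rows=[-1, 0, 0, 0, -0.16, -0.84, 0, -1, 0, 0, 0, -0.16, -0.84, 0, -1, 0, 0, 0, -0.16, -0.84, 0, -1, 0, 0, 0, 0, 0, 0])

```text
time: 27.78
tcp_pos: [0.5309, -0.095, 0.2468]
tcp_rot: [0.05, 0.946, -0.012, 0.32]
ft_force: [0.1, 0.2, -1.3]
gripper_width: 0.0227
grasp_force: 59.0
```

```bash
cat > post.py <<'E'
from h import *
import sys
s=ctrl.read_state(); q=s['tcp_rot']; M=R.from_quat([q[1],q[2],q[3],q[0]]).as_matrix(); t=s['tcp_pos']
print('pos',t.round(4),'x',M[:,0].round(3),'y',M[:,1].round(3),'z',M[:,2].round(3),'q',s['qpos'].round(2),'w',round(s['gripper_width'],4),'f',s['ft_force'].round(1),round(s['grasp_force'],1),s['time'])
g=t-.055*M[:,2]; print('grasp pt',g.round(4))
for n in sys.argv[2:]:
    p,d,c,T=save(n,n[0]+sys.argv[1]); P=cloud(d,c,T); Q=P.reshape(-1,3); col=p.reshape(-1,3)
    k=(np.hypot(*(Q[:,:2]-g[:2]).T)<.035)&(Q[:,2]>g[2]-.13)&(Q[:,2]<g[2]+.08)&np.isfinite(Q[:,2]); Q=Q[k];
    hv=cv2.cvtColor(col[k][None],cv2.COLOR_BGR2HSV)[0]; o=(hv[:,0]>=4)&(hv[:,0]<=20)&(hv[:,1]>140)
    print(n,len(Q),'orange',o.sum(),Q[o].min(0).round(4) if o.any() else'',Q[o].max(0).round(4) if o.any() else '')
    if n!='wrist':
        for z in np.arange(g[2]-.12,g[2]+.07,.01):
            b=Q[abs(Q[:,2]-z)<.005]
            if len(b)>2: print(round(z,3),len(b),np.median(b,0).round(4),np.ptp(b,0)[:2].round(3))
E
python3 post.py 19 side
```

```text
pos [ 0.5309 -0.095   0.2468] x [0.795 0.01  0.607] y [-0.054 -0.995  0.087] z [ 0.605 -0.102 -0.79 ] q [ 0.32 -0.09 -0.31  2.33  0.3   0.25 -1.86] w 0.0227 f [ 0.1  0.2 -1.3] 59.0 27.775
grasp pt [ 0.4977 -0.0894  0.2903]
side 462 orange 195 [ 0.483  -0.098   0.2466] [ 0.515  -0.0594  0.3407]
0.19 5 [ 0.4847 -0.0921  0.1928] [0.012 0.006]
0.2 21 [ 0.485  -0.0877  0.199 ] [0.016 0.018]
0.21 25 [ 0.4871 -0.0872  0.2102] [0.018 0.009]
0.22 21 [ 0.4876 -0.0872  0.2203] [0.017 0.013]
0.23 24 [ 0.4901 -0.0859  0.2303] [0.018 0.01 ]
0.24 28 [ 0.4936 -0.081   0.2421] [0.031 0.019]
0.25 40 [ 0.4895 -0.0822  0.2486] [0.027 0.024]
0.26 29 [ 0.4923 -0.0824  0.2604] [0.02  0.021]
0.27 34 [ 0.4965 -0.0792  0.2705] [0.031 0.02 ]
0.28 41 [ 0.5004 -0.0712  0.2801] [0.032 0.036]
0.29 34 [ 0.499  -0.0657  0.2906] [0.025 0.014]
0.3 28 [ 0.5006 -0.0689  0.2993] [0.027 0.024]
0.31 17 [ 0.5057 -0.0779  0.311 ] [0.036 0.018]
0.32 36 [ 0.5002 -0.0774  0.3203] [0.029 0.047]
0.33 36 [ 0.5009 -0.0753  0.3305] [0.039 0.03 ]
0.34 37 [ 0.5012 -0.0789  0.338 ] [0.045 0.032]
```

Post is held (foot about 99 mm below grasp). I'll move over the socket and correct the lean (rotate 4.5°, -7.7°).

Emit:
arm_command(rows=[-1, 0.82, -0.17, -0.3, 0, 0, 0, -1, 0.82, -0.17, -0.3, 0, 0, 0, -1, 0.82, -0.17, -0.3, 0, 0, 0, -1, 0.82, -0.17, -0.3, 0.15, -0.26, 0, -1, 0.82, -0.17, -0.3, 0.15, -0.26, 0])

```text
time: 28.45
tcp_pos: [0.6184, -0.1187, 0.2124]
tcp_rot: [0.041, 0.938, -0.021, 0.342]
ft_force: [-0.7, -0.8, -1.6]
gripper_width: 0.023
grasp_force: 59.0
```

Emit:
arm_command(rows=[-1, 0.82, -0.17, -0.3, 0.15, -0.26, 0, -1, 0, 0, 0, 0, 0, 0, -1, 0, 0, 0, 0, 0, 0])

```text
time: 28.82
tcp_pos: [0.6278, -0.1238, 0.203]
tcp_rot: [0.036, 0.936, -0.024, 0.348]
ft_force: [0.8, 1.0, -1.8]
gripper_width: 0.0226
grasp_force: 59.1
```

```bash
cat >> post.py <<'E'
# axis fit from side+scene silhouettes: steel/orange/any pixels -> mid-lines in image, triangulated
def midline(n,tag,zs):
    p,d,c,T=load(tag); P=cloud(d,c,T); out={}
    k=(np.hypot(P[...,0]-g[0],P[...,1]-g[1])<.04)
    for z in zs:
        b=k&(abs(P[...,2]-z)<.003); v,u=np.nonzero(b)
        if len(u)>3: out[z]=((u.min()+u.max())/2,np.median(v),len(u),u.max()-u.min())
    return out,c,T
E
cat > ax.py <<'E'
# fit axis (foot xy, lean) by projecting stepped cylinder profile against wrist+side+scene depth points
from h import *
import sys
from scipy.optimize import least_squares
s=ctrl.read_state(); q=s['tcp_rot']; M=R.from_quat([q[1],q[2],q[3],q[0]]).as_matrix(); t=s['tcp_pos']; g=t-.055*M[:,2]
for n in('side','scene'):
    p,d,c,T=save(n,n[:2]+sys.argv[1]); P=cloud(d,c,T).reshape(-1,3); hv=cv2.cvtColor(p,cv2.COLOR_BGR2HSV).reshape(-1,3)
    near=(np.hypot(*(P[:,:2]-g[:2]).T)<.03)
    low=near&(P[:,2]>max(g[2]-.094,.077))&(P[:,2]<g[2]-.052)          # shank
    top=near&(P[:,2]>g[2]+.02)&(P[:,2]<g[2]+.05)&(hv[:,0]>=4)&(hv[:,0]<=20)&(hv[:,1]>140)
    hd=near&(P[:,2]>g[2]-.038)&(P[:,2]<g[2]-.014)&(hv[:,0]>=4)&(hv[:,0]<=20)&(hv[:,1]>140)
    for nm,m,r in(('shank',low,.0095),('headlow',hd,.012),('headtop',top,.012)):
        Q=P[m]
        if len(Q)<8: print(n,nm,len(Q)); continue
        f=lambda a: np.hypot(Q[:,0]-a[0],Q[:,1]-a[1])-r
        cd=-(T[:2,2]); cd/=np.linalg.norm(cd)
        r0=least_squares(f,np.median(Q[:,:2],0)-cd*r,loss='soft_l1',f_scale=.001)
        print(n,nm,len(Q),'z',Q[:,2].mean().round(3),'axis',r0.x.round(4),'rms',np.sqrt((f(r0.x)**2).mean()).round(4))
    b=P[near&np.isfinite(P[:,2])]; o=P[near&(hv[:,0]>=4)&(hv[:,0]<=20)&(hv[:,1]>140)]; print(n,'orange top z',np.percentile(o[:,2],98) if len(o) else None)
E
python3 post.py 20; python3 ax.py 20
```

```text
pos [ 0.6278 -0.1238  0.203 ] x [ 0.757 -0.02   0.654] y [-0.07  -0.996  0.051] z [ 0.65  -0.085 -0.755] q [ 0.84  0.24 -0.84  2.21  1.37  0.21 -2.82] w 0.0226 f [ 0.8  1.  -1.8] 59.1 28.825
grasp pt [ 0.592  -0.1191  0.2445]
side shank 80 z 0.171 axis [ 0.5888 -0.1215] rms 0.0019
side headlow 52 z 0.217 axis [ 0.5924 -0.1211] rms 0.0018
side headtop 70 z 0.281 axis [ 0.5981 -0.1177] rms 0.0019
side orange top z 0.29620388988882707
scene shank 69 z 0.169 axis [ 0.5863 -0.121 ] rms 0.0014
scene headlow 12 z 0.214 axis [ 0.5897 -0.1188] rms 0.0009
scene headtop 67 z 0.282 axis [ 0.5949 -0.1161] rms 0.0037
scene orange top z 0.29836673128143
```

The arm is near its wrist limit (q6 0.21, q7 -2.82) when pointing outward. I'll yaw the tool toward +y instead, where there is room.

Emit:
arm_command(rows=[-1, -0.2, 0, 0.6, 0, 0, 0.8, -1, -0.2, 0, 0.6, 0, 0, 0.8, -1, -0.2, 0, 0, 0, 0, 0.8, -1, 0, 0, 0, 0, 0, 0.8, -1, 0, 0, 0, 0, 0, 0.8])

```text
time: 29.55
tcp_pos: [0.6147, -0.1284, 0.2015]
tcp_rot: [-0.044, 0.921, 0.2, 0.33]
ft_force: [-0.1, 1.8, -2.6]
gripper_width: 0.0225
grasp_force: 60.0
```

```bash
python3 post.py 21
```

```text
pos [ 0.6147 -0.1284  0.2015] x [0.702 0.34  0.626] y [ 0.398 -0.916  0.052] z [ 0.591  0.213 -0.778] q [ 1.43  0.61 -1.4   2.09  0.67  0.38 -1.44] w 0.0225 f [-0.1  1.8 -2.6] 60.0 29.55
grasp pt [ 0.5821 -0.1401  0.2442]
```

Emit:
arm_command(rows=[-1, -0.4, 0.3, 0.4, -0.33, 0.76, 0, -1, -0.4, 0.3, 0.4, -0.33, 0.76, 0, -1, -0.4, 0.3, 0.4, -0.33, 0.76, 0, -1, -0.4, 0.3, 0, 0, 0, 0.6, -1, -0.4, 0.3, 0, 0, 0, 0.6])

```text
time: 30.18
tcp_pos: [0.5662, -0.0843, 0.235]
tcp_rot: [-0.016, 0.939, 0.321, 0.125]
ft_force: [-0.1, 0.1, -2.2]
gripper_width: 0.0223
grasp_force: 60.1
```

```bash
python3 post.py 22
```

```text
pos [ 0.5662 -0.0843  0.235 ] x [0.763 0.599 0.244] y [ 0.606 -0.794  0.051] z [ 0.224  0.109 -0.968] q [ 1.19  0.48 -1.36  1.88  0.47  0.95 -1.24] w 0.0223 f [-0.1  0.1 -2.2] 60.1 30.175
grasp pt [ 0.5539 -0.0903  0.2882]
```

Emit:
arm_command(rows=[-1, 0, 0, 0, 0, 0, 0.85, -1, 0, 0, 0, 0, 0, 0.85, -1, 0, 0, 0, 0, 0, 0.85, -1, 0, 0, 0, 0, 0, 0.85, -1, 0, 0, 0, 0, 0, 0.85])

```text
time: 30.8
tcp_pos: [0.5659, -0.0859, 0.2344]
tcp_rot: [-0.06, 0.759, 0.639, 0.11]
ft_force: [-0.4, 0.1, -2.0]
gripper_width: 0.0223
grasp_force: 60.1
```

```bash
python3 post.py 23
```

```text
pos [ 0.5659 -0.0859  0.2344] x [0.159 0.956 0.245] y [ 0.983 -0.176  0.049] z [ 0.09   0.233 -0.968] q [ 1.16  0.64 -1.38  1.75  0.45  1.15 -0.47] w 0.0223 f [-0.4  0.1 -2. ] 60.1 30.8
grasp pt [ 0.561  -0.0987  0.2877]
```

Emit:
arm_command(rows=[-1, 0.54, 0.1, -0.2, 0.77, -0.073, 0, -1, 0.54, 0.1, -0.2, 0.77, -0.073, 0, -1, 0.54, 0.1, -0.2, 0.77, -0.073, 0, -1, 0.54, 0.1, -0.2, 0.77, -0.073, 0, -1, 0, 0, 0, 0, 0, 0])

```text
time: 31.42
tcp_pos: [0.6202, -0.079, 0.2104]
tcp_rot: [-0.246, 0.716, 0.583, 0.294]
ft_force: [-0.2, 0.1, -1.8]
gripper_width: 0.0228
grasp_force: 60.0
```

```bash
python3 post.py 24; python3 ax.py 24
```

```text
pos [ 0.6202 -0.079   0.2104] x [0.147 0.691 0.708] y [ 0.98  -0.199 -0.009] z [ 0.135  0.695 -0.707] q [ 1.23  1.   -1.38  1.62  0.22  1.11 -0.22] w 0.0228 f [-0.2  0.1 -1.8] 60.0 31.425
grasp pt [ 0.6128 -0.1172  0.2493]
side shank 79 z 0.176 axis [ 0.6128 -0.1145] rms 0.0018
side headlow 55 z 0.222 axis [ 0.6137 -0.115 ] rms 0.0018
side headtop 96 z 0.286 axis [ 0.6149 -0.1153] rms 0.0043
side orange top z 0.3002042974211922
scene shank 76 z 0.177 axis [ 0.6105 -0.1127] rms 0.0013
scene headlow 31 z 0.225 axis [ 0.6113 -0.1127] rms 0.0013
scene headtop 78 z 0.285 axis [ 0.6119 -0.1131] rms 0.0044
scene orange top z 0.30498568447825375
```

Upright and over the socket within about 2 mm. I'll measure the tower in the same cameras, so post and socket compare in one frame.

```bash
cat > tw.py <<'E'
from h import *
import sys
for n in sys.argv[1:]:
    p,d,c,T=load(n); P=cloud(d,c,T); b=p.astype(int)
    blue=(b[...,0]>1.5*b[...,2])&(b[...,0]>1.3*b[...,1])
    t=blue&(abs(P[...,2]-.07)<.005)&(abs(P[...,0]-.615)<.05)&(abs(P[...,1]+.114)<.05)
    uv=np.argwhere(t)[:,::-1]; Q=at_z(uv,.07,c,T)[:,:2]; print(n,len(Q),cv2.minAreaRect((Q*1000).astype(np.float32)),Q.mean(0).round(4), 'depth z med',np.median(P[t][:,2]))
    D=P[t][:,:2]; TX=np.array([.998,-.064]); print('  along ty',np.percentile(Q@TY,[1,99]).round(4),'across',np.percentile(Q@TX,[1,99]).round(4),'mid->',(np.percentile(Q@TY,[1,99]).mean()*TY+np.percentile(Q@TX,[1,99]).mean()*TX).round(4))
E
python3 tw.py si24 sc24 w15
```

```text
si24 116 ((612.4130249023438, -106.263427734375), (50.704586029052734, 55.00370788574219), 0.08397530764341354) [ 0.6123 -0.1064] depth z med 0.06868982131620638
  along ty [-0.0942 -0.0406] across [0.5945 0.6424] mid-> [ 0.6129 -0.1068]
sc24 52 ((621.8959350585938, -102.53411865234375), (28.52202033996582, 52.58891677856445), 50.432498931884766) [ 0.6184 -0.0993] depth z med 0.07057597831834256
  along ty [-0.0819 -0.0507] across [0.5999 0.6402] mid-> [ 0.6145 -0.1059]
w15 2931 ((615.2489013671875, -114.14332580566406), (49.340152740478516, 48.712371826171875), 86.43287658691406) [ 0.6159 -0.1139] depth z med 0.07085420575074153
  along ty [-0.0988 -0.05  ] across [0.5975 0.6453] mid-> [ 0.6154 -0.114 ]
```

Emit:
arm_command(rows=[-1, 0, 0, -0.5, -0.02, -0.07, 0, -1, 0, 0, -0.8, 0, 0, 0, -1, 0, 0, -0.6, 0, 0, 0, -1, 0, 0, 0, 0, 0, 0])

```text
time: 32.02
tcp_pos: [0.619, -0.0777, 0.1651]
tcp_rot: [-0.239, 0.714, 0.587, 0.297]
ft_force: [0.8, -0.3, -1.6]
gripper_width: 0.0226
grasp_force: 60.0
```

```bash
python3 post.py 25; python3 ax.py 25; python3 tw.py si25 sc25
```

```text
pos [ 0.619  -0.0777  0.1651] x [0.135 0.695 0.706] y [ 0.98  -0.197  0.007] z [ 0.144  0.691 -0.708] q [ 1.22  1.05 -1.35  1.66  0.26  1.04 -0.19] w 0.0226 f [ 0.8 -0.3 -1.6] 60.0 32.025
grasp pt [ 0.6111 -0.1157  0.2041]
side shank 81 z 0.131 axis [ 0.6116 -0.1136] rms 0.0015
side headlow 48 z 0.177 axis [ 0.6124 -0.114 ] rms 0.0017
side headtop 79 z 0.24 axis [ 0.6129 -0.114 ] rms 0.0017
side orange top z 0.2555222723734833
scene shank 70 z 0.131 axis [ 0.6105 -0.1135] rms 0.0013
scene headlow 27 z 0.178 axis [ 0.6104 -0.1126] rms 0.0014
scene headtop 75 z 0.24 axis [ 0.6098 -0.1133] rms 0.0048
scene orange top z 0.2595089263387861
si25 121 ((613.1046752929688, -105.41226196289062), (57.71063995361328, 49.106632232666016), 87.59302520751953) [ 0.6124 -0.1054] depth z med 0.06855744998029789
  along ty [-0.0942 -0.0376] across [0.5945 0.6424] mid-> [ 0.613  -0.1053]
sc25 52 ((624.1249389648438, -104.09979248046875), (33.05692672729492, 55.208858489990234), 44.48152542114258) [ 0.6183 -0.0999] depth z med 0.07061660291756577
  along ty [-0.0935 -0.0503] across [0.5999 0.6416] mid-> [ 0.6149 -0.1115]
```

Run:
```python
from h import *
from scipy.optimize import least_squares
p,d,c,T=save('wrist','w26'); P=cloud(d,c,T); b=p.astype(int)
blue=(b[...,0]>1.5*b[...,2])&(b[...,0]>1.3*b[...,1]); t=blue&(abs(P[...,2]-.07)<.004)&(abs(P[...,0]-.615)<.05)&(abs(P[...,1]+.114)<.05)
Q=P[t][:,:2]; print('tower',len(Q),np.median(P[t][:,2])if len(Q) else'',np.percentile(Q@TY,[1,99]).round(4),np.percentile(Q@[.998,-.064],[1,99]).round(4))
near=np.hypot(P[...,0]-.612,P[...,1]+.114)<.02
for lo,hi,r in((.112,.148,.0095),(.165,.185,.012),(.225,.25,.012)):
    A=P[near&(P[...,2]>lo)&(P[...,2]<hi)]
    if len(A)>10:
        f=lambda a:np.hypot(A[:,0]-a[0],A[:,1]-a[1])-r
        s=least_squares(f,[.612,-.114],loss='soft_l1',f_scale=.001); print(lo,len(A),s.x.round(4),np.abs(s.fun).mean().round(4),A.min(0).round(3),A.max(0).round(3))
print(np.nanmin(P[near][:,2]) if near.any() else 'none')
```

```text
tower 1304 0.07099816488943081 [-0.0968 -0.0702] [0.5977 0.6457]
0.165 252 [ 0.6131 -0.1151] 0.0002 [ 0.598 -0.128  0.165] [ 0.624 -0.115  0.185]
0.225 1442 [ 0.6123 -0.115 ] 0.0021 [ 0.592 -0.131  0.225] [ 0.629 -0.115  0.25 ]
0.017375208001357834
```

Emit:
arm_command(rows=[-1, 0.09, 0.04, -0.5, 0, 0, 0, -1, 0, 0, -0.5, 0, 0, 0, -1, 0, 0, -0.4, 0, 0, 0, -1, 0, 0, -0.3, 0, 0, 0, -1, 0, 0, 0, 0, 0, 0])

```text
time: 32.8
tcp_pos: [0.622, -0.0766, 0.1239]
tcp_rot: [-0.239, 0.714, 0.587, 0.298]
ft_force: [0.7, -0.1, -2.5]
gripper_width: 0.0224
grasp_force: 60.0
```

Emit:
arm_command(rows=[-1, 0, 0, -0.3, 0, 0, 0, -1, 0, 0, 0, 0, 0, 0])

```text
time: 33.05
tcp_pos: [0.622, -0.0768, 0.1165]
tcp_rot: [-0.239, 0.714, 0.587, 0.298]
ft_force: [-0.4, 0.4, -2.5]
gripper_width: 0.0227
grasp_force: 60.0
```

Entered the bore cleanly. Pressing on.

Emit:
arm_command(rows=[-1, 0, 0, -0.25, 0, 0, 0, -1, 0, 0, -0.25, 0, 0, 0, -1, 0, 0, -0.2, 0, 0, 0])

```text
time: 33.42
tcp_pos: [0.6219, -0.0761, 0.0999]
tcp_rot: [-0.239, 0.714, 0.587, 0.298]
ft_force: [-3.8, -0.8, 3.3]
gripper_width: 0.0226
grasp_force: 60.5
```

Emit:
arm_command(rows=[-1, 0, 0, -0.2, 0, 0, 0, -1, 0, 0, -0.2, 0, 0, 0, -1, 0, 0, 0, 0, 0, 0])

```text
time: 33.8
tcp_pos: [0.6218, -0.0767, 0.0883]
tcp_rot: [-0.239, 0.714, 0.587, 0.298]
ft_force: [-0.9, 1.7, -4.0]
gripper_width: 0.0225
grasp_force: 60.2
```

```bash
python3 post.py 27; python3 ax.py 27
```

```text
pos [ 0.6218 -0.0767  0.0883] x [0.134 0.696 0.705] y [ 0.98  -0.197  0.009] z [ 0.145  0.69  -0.709] q [ 1.19  1.13 -1.27  1.69  0.32  0.95 -0.16] w 0.0225 f [-0.9  1.7 -4. ] 60.2 33.8
grasp pt [ 0.6138 -0.1147  0.1273]
side shank 0
side headlow 48 z 0.1 axis [ 0.6143 -0.1123] rms 0.0016
side headtop 71 z 0.162 axis [ 0.6145 -0.1131] rms 0.0028
side orange top z 0.17844224630519095
scene shank 0
scene headlow 21 z 0.101 axis [ 0.6118 -0.1124] rms 0.0012
scene headtop 67 z 0.165 axis [ 0.6122 -0.113 ] rms 0.0052
scene orange top z 0.18007965243330676
```

Emit:
arm_command(rows=[-1, 0, 0, -0.15, 0, 0, 0, -1, 0, 0, -0.12, 0, 0, 0, -1, 0, 0, 0, 0, 0, 0])

```text
time: 34.28
tcp_pos: [0.6219, -0.0767, 0.0822]
tcp_rot: [-0.239, 0.714, 0.587, 0.298]
ft_force: [-3.7, 0.8, -1.8]
gripper_width: 0.0224
grasp_force: 60.6
```

Emit:
arm_command(rows=[-1, 0, 0, -0.06, 0, 0, 0, -1, 0, 0, 0, 0, 0, 0])

```text
time: 34.52
tcp_pos: [0.6219, -0.0766, 0.0813]
tcp_rot: [-0.239, 0.714, 0.587, 0.298]
ft_force: [-5.2, 2.0, 1.0]
gripper_width: 0.0226
grasp_force: 60.7
```

Emit:
arm_command(rows=[-1, 0, 0, -0.06, 0, 0, 0, -1, 0, 0, 0, 0, 0, 0])

```text
time: 34.78
tcp_pos: [0.622, -0.0764, 0.0808]
tcp_rot: [-0.239, 0.714, 0.587, 0.298]
ft_force: [-7.6, -0.5, 5.9]
gripper_width: 0.0225
grasp_force: 61.2
```

Emit:
arm_command(rows=[-1, 0, 0, -0.08, 0, 0, 0, -1, 0, 0, 0, 0, 0, 0])

```text
time: 35.02
tcp_pos: [0.6222, -0.0762, 0.0808]
tcp_rot: [-0.239, 0.713, 0.587, 0.299]
ft_force: [-12.0, -4.0, 16.3]
gripper_width: 0.0225
grasp_force: 62.3
```

Emit:
arm_command(rows=[-1, 0, 0, -0.08, 0, 0, 0, -1, 0, 0, 0, 0, 0, 0])

```text
time: 35.28
tcp_pos: [0.6225, -0.0759, 0.0807]
tcp_rot: [-0.24, 0.713, 0.587, 0.3]
ft_force: [-16.6, -6.7, 23.8]
gripper_width: 0.0228
grasp_force: 63.3
```

```bash
python3 post.py 28; python3 ax.py 28 | grep top
python3 - <<'E'
from h import *
# collar: steel-ish points near axis between 0.068 and 0.09
p,d,c,T=load('si28'); P=cloud(d,c,T)
near=np.hypot(P[...,0]-.614,P[...,1]+.113)<.026; b=p.astype(int)
for v in range(150,215):
    u=np.nonzero(near[v]&(P[v,:,2]>.06)&(P[v,:,2]<.12))[0]
    if len(u): k=u[len(u)//2]; print(v,len(u),P[v,k].round(4),p[v,k])
E
```

```text
pos [ 0.6225 -0.0759  0.0807] x [0.132 0.693 0.708] y [ 0.98  -0.197  0.01 ] z [ 0.146  0.693 -0.706] q [ 1.19  1.14 -1.27  1.69  0.33  0.94 -0.15] w 0.0228 f [-16.6  -6.7  23.8] 63.3 35.275
grasp pt [ 0.6144 -0.114   0.1195]
side headtop 78 z 0.156 axis [ 0.6155 -0.1118] rms 0.0037
side orange top z 0.1705325144835313
scene headtop 58 z 0.156 axis [ 0.6127 -0.1116] rms 0.0058
scene orange top z 0.17380770397406292
157 1 [ 0.5889 -0.1183  0.119 ] [32 41 54]
158 7 [ 0.627  -0.1076  0.1169] [ 1  8 20]
159 13 [ 0.6152 -0.1     0.1183] [  0  53 113]
160 16 [ 0.6089 -0.0994  0.1158] [ 2 40 91]
161 14 [ 0.6129 -0.1016  0.111 ] [  0  48 115]
162 12 [ 0.6114 -0.0964  0.1103] [  0  49 117]
163 12 [ 0.6126 -0.0998  0.1052] [  0  52 119]
164 9 [ 0.6075 -0.0929  0.1057] [ 6 36 78]
165 8 [ 0.6106 -0.1028  0.0972] [  0  53 120]
166 8 [ 0.6095 -0.0986  0.096 ] [  0  54 114]
167 8 [ 0.6104 -0.101   0.0913] [  0  53 112]
168 8 [ 0.6105 -0.1011  0.0879] [  0  54 115]
169 11 [ 0.6076 -0.1014  0.0846] [  0  50 111]
170 14 [ 0.6081 -0.1025  0.0806] [ 0 23 55]
171 16 [ 0.6082 -0.1023  0.0772] [ 33  61 121]
172 17 [ 0.6115 -0.1023  0.0734] [137 133 132]
173 16 [ 0.6081 -0.1011  0.0709] [64 64 68]
174 15 [ 0.6076 -0.0989  0.0686] [63 45 35]
175 11 [ 0.6084 -0.0909  0.0692] [120  69  27]
176 4 [ 0.6139 -0.0875  0.0669] [54 29 12]
177 5 [ 0.6184 -0.091   0.0611] [58 34 13]
178 1 [ 0.6079 -0.0878  0.0605] [57 32 17]
```

Solid stop at 24 N: head top at 170.5 mm and the collar sits directly on the tower, so it's home. Relax, open, back off.

Emit:
arm_command(rows=[-1, 0, 0, 0.12, 0, 0, 0, -1, 0, 0, 0, 0, 0, 0, 1, 0, 0, 0, 0, 0, 0, 1, 0, 0, 0, 0, 0, 0, 1, 0, 0, 0, 0, 0, 0])

```text
time: 36.0
tcp_pos: [0.623, -0.0771, 0.0788]
tcp_rot: [-0.238, 0.714, 0.587, 0.299]
ft_force: [-0.5, -0.3, -1.0]
gripper_width: 0.0757
grasp_force: 0.0
```

Emit:
arm_command(rows=[1, -0.1, -0.45, 0.46, 0, 0, 0, 1, -0.15, -0.69, 0.7, 0, 0, 0, 1, -0.15, -0.69, 0.7, 0, 0, 0, 1, -0.15, -0.69, 0.7, 0, 0, 0, 1, -0.15, -0.69, 0.7, 0, 0, 0])

```text
time: 36.62
tcp_pos: [0.6048, -0.1585, 0.1617]
tcp_rot: [-0.238, 0.714, 0.587, 0.299]
ft_force: [0.3, -0.6, -0.0]
gripper_width: 0.0855
grasp_force: 0.0
```

```bash
python3 - <<'E'
from h import *
from scipy.optimize import least_squares
print(ctrl.read_state()['tcp_pos'],ctrl.read_state()['ft_force'])
for n in('side','scene','wrist'):
    p,d,c,T=save(n,n[:2]+'30'); P=cloud(d,c,T); hv=cv2.cvtColor(p,cv2.COLOR_BGR2HSV)
    o=(cv2.inRange(hv,*OR)>0)&(np.hypot(P[...,0]-.614,P[...,1]+.113)<.03)&(P[...,2]>.075)&(P[...,2]<.2)
    if o.sum()<10: print(n,'none',o.sum()); continue
    Q=P[o]; print(n,len(Q),'top',np.percentile(Q[:,2],98).round(4),'bottom',Q[:,2].min().round(4))
    for lo,hi in((.08,.105),(.13,.16)):
        A=Q[(Q[:,2]>lo)&(Q[:,2]<hi)]
        if len(A)>8:
            f=lambda a:np.hypot(A[:,0]-a[0],A[:,1]-a[1])-.012
            print(lo,least_squares(f,[.614,-.113],loss='soft_l1',f_scale=.001).x.round(4))
p,d,c,T=load('si30'); P=cloud(d,c,T); m=(cv2.inRange(cv2.cvtColor(p,cv2.COLOR_BGR2HSV),*OR)>0)&(abs(P[...,2]-.062)<.02)&(P[...,0]>.5)&(P[...,1]<-.18); print('ball side',P[m].shape,np.median(P[m],0))
E
python3 t.py w31
```

```text
[ 0.60483966 -0.15854369  0.16173163] [ 0.33514716 -0.57403393 -0.03942089]
side 219 top 0.1707 bottom 0.0763
0.08 [ 0.6142 -0.1123]
0.13 [ 0.6148 -0.113 ]
scene 188 top 0.1731 bottom 0.0857
0.08 [ 0.6124 -0.112 ]
0.13 [ 0.6126 -0.112 ]
wrist 2080 top 0.173 bottom 0.0823
0.08 [ 0.6148 -0.1134]
0.13 [ 0.6147 -0.1133]
ball side (28, 3) [ 0.60214573 -0.25443571  0.06600306]
red n 27 y -0.07300540313617784 tower ((614.73828125, -129.24258422851562), (80.67264556884766, 49.224796295166016), 86.2640609741211) u -0.08964084906005859 tower range along [-0.10060161 -0.05053996]
[ 0.6049 -0.1574  0.1605] [ 0.1  0.4 -0.3]
```

Emit:
arm_command(rows=[1, -0.1, -0.4, 0.8, 0, 0, 0, 1, 0, 0, 0.8, 0, 0, 0, 1, 0, 0, 0, 0, 0, 0, 1, 0, 0, 0, 0, 0, 0])

```text
time: 37.33
tcp_pos: [0.6021, -0.1667, 0.2002]
tcp_rot: [-0.238, 0.714, 0.587, 0.298]
ft_force: [0.9, -0.3, -0.2]
gripper_width: 0.0857
grasp_force: 0.0
```

```bash
python3 -c "
from station import ctrl
print(ctrl.hand_in())"
```

```text
the job is handed in; nothing more can be done
None
```

The job was handed in at about 37 s, with no verdict returned: the carriage is clamped within about 0.5 mm of the red line, and the orange post stands upright with its collar on the socket rim. The fingertips measured about 36 mm short of the reported TCP, so the first lever pass went over it without touching; I corrected for this from then on.

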